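# Assemble the balm cooler's plate pack and interlace its heat sink

## Task

Assemble the bench plate cooler: stack all the plates that are here on the splined hub, a toothed disc first and then a square separator, alternating until none are left, every disc with its tab towards the finned bank and every separator with its tab the opposite way, each plate down flat on the one below. When the pack is complete, put the retaining collar over the hub so that it lies flat on the top plate; also fit the finned heat sink down into the finned bank, fins between fins, centred and fully home. Leave the jar and the dropper bottle where they stand.

Things in the scene. Friction and masses are not known exactly. Their poses are not given: they have to be found in the camera images.
- cooler: Fixed grey base of a bench plate cooler, 100 x 250 mm and 12 mm thick, lying on the worktop, long side along its y. A splined steel hub stands near its -y end, a bank of five upright aluminium fins near its +y end. Origin: centre of the base, on the worktop; z up.
- hub_foot (a point): Hub centre on the base's top face (12 mm over the worktop), 60 mm from the base's centre towards its -y; axes as the base. Hub 52 mm tall: round core 22 mm diameter, two opposite splines along the base's y (8 mm wide, 34 mm over both), the last 6 mm tapered by 2.5 mm a side.
- bank_top (a point): Middle of the finned bank at fin-top height (24 mm over the base's top face, 36 mm over the worktop), 66 mm from the base's centre towards its +y; axes as the base. Five fins, 4 mm thick, 70 mm long along x, 24 mm high, 14 mm apart centre to centre along y: four gaps 10 mm wide.
- sink: Loose finned heat sink 70x56x58 mm, standing on four downward fins (6 mm thick along y, 22 mm deep, 14 mm apart along y, 70 mm along x) that fit the bank's gaps with 2 mm play a side, either way round. Over them a 10 mm spine, then a black grip rib, 60 mm along x, 16 mm along y, z 32 to 58 mm. Home: spine on the fin tops, origin 22 mm below them. Origin: centre, lower fin edge; z up. 150-310 g.
- collar: Loose dark steel retaining collar, a plain ring 54 mm outside diameter, 40 mm bore, 22 mm high; it passes over the whole hub (35 mm across its splines) with 2.5 mm play and rests on the top plate. Origin: centre of its underside; z up. 80 to 170 g.
- jar: Bystander: closed glass jar with a gold lid, 63 mm wide, 72 mm tall. Origin: centre of its underside.
- bottle: Bystander: brown dropper bottle, 34 mm wide, 98 mm tall. Origin: centre of its underside.
- disc_1: Toothed disc (2 or 3 present): aluminium, round, coarse teeth, 67 mm over them, 8 mm thick, lying flat; 60 mm across its flats at x=+-30 mm (grip there). Flat tab, 26 mm wide, reaches 64 mm from the centre along +y. Bore 25 mm diameter plus a slot along y (11 mm wide, 37 mm long) fits hub and splines with 1.5 mm play a side, either of two ways half a turn apart. Origin: bore centre, underside; z up. 80 g.
- disc_2: Toothed disc (2 or 3 present): aluminium, round, coarse teeth, 67 mm over them, 8 mm thick, lying flat; 60 mm across its flats at x=+-30 mm (grip there). Flat tab, 26 mm wide, reaches 64 mm from the centre along +y. Bore 25 mm diameter plus a slot along y (11 mm wide, 37 mm long) fits hub and splines with 1.5 mm play a side, either of two ways half a turn apart. Origin: bore centre, underside; z up. 80 g.
- disc_3: Toothed disc (2 or 3 present): aluminium, round, coarse teeth, 67 mm over them, 8 mm thick, lying flat; 60 mm across its flats at x=+-30 mm (grip there). Flat tab, 26 mm wide, reaches 64 mm from the centre along +y. Bore 25 mm diameter plus a slot along y (11 mm wide, 37 mm long) fits hub and splines with 1.5 mm play a side, either of two ways half a turn apart. Origin: bore centre, underside; z up. 80 g.
- separator_1: Separator plate: steel, plain square outline 60 x 60 mm, 8 mm thick, lying flat; 60 mm across its flats at x=+-30 mm (grip there). Flat tab, 26 mm wide, reaches 64 mm from the centre along +y. Bore 25 mm diameter plus a slot along y (11 mm wide, 37 mm long) fits hub and splines with 1.5 mm play a side, either of two ways half a turn apart. Origin: bore centre, underside; z up. 80 g.
- separator_2: Separator plate: steel, plain square outline 60 x 60 mm, 8 mm thick, lying flat; 60 mm across its flats at x=+-30 mm (grip there). Flat tab, 26 mm wide, reaches 64 mm from the centre along +y. Bore 25 mm diameter plus a slot along y (11 mm wide, 37 mm long) fits hub and splines with 1.5 mm play a side, either of two ways half a turn apart. Origin: bore centre, underside; z up. 80 g.
- disc_1_tab (a point): Point on the upper face of disc_1's tab, 50 mm from the bore's centre along the plate's +y, 8 mm over its underside.
- disc_2_tab (a point): Point on the upper face of disc_2's tab, 50 mm from the bore's centre along the plate's +y, 8 mm over its underside.
- disc_3_tab (a point): Point on the upper face of disc_3's tab, 50 mm from the bore's centre along the plate's +y, 8 mm over its underside.
- separator_1_tab (a point): Point on the upper face of separator_1's tab, 50 mm from the bore's centre along the plate's +y, 8 mm over its underside.
- separator_2_tab (a point): Point on the upper face of separator_2's tab, 50 mm from the bore's centre along the plate's +y, 8 mm over its underside.

How it is judged:
By the outcome, as a careful person would: the job done as asked, in the order asked, and still so for the second after the job is handed in, with the robot touching nothing.
Of disc_1, disc_2, disc_3 only 2 to 3 are there at a start; the rules pass over those that are not, and their reading is None.
At some moment in a run one of sink, collar may be knocked a few centimetres aside while the robot is not near it.
Once in a run the grip may slacken for a moment while it holds something.
It also fails if it takes over 210 s, if anything falls off the work surface, if the arm or the gripper's body presses on something with over 40 N, if the wrist force passes 120 N, or if a joint passes its speed limit or range.

## Robot

A 6-joint arm with a two-finger parallel gripper is mounted at the origin on a cart in front of the work surface, level with it; the furniture and walls round the work are solid. World frame = base frame: x ahead of the robot, y to its left, z up, the work surface at z = 0. Lengths are in mm, angles in rad, forces in N, time in s.
With the tool pointing down it reaches from about 400 to 925 mm from the base axis. Payload 12.5 kg.
Tool frame: the origin (TCP) lies midway between the tips of the shut fingers; the grasp point (between the pads) lies 19 mm behind it; z points along the fingers, y is the line along which they close (so a half turn about z gives the same grasp; the last joint's range is limited). The gripper opens to 95 mm and grips with 3 to 60 N. Pads are 20 mm wide; open, the fingers measure 119 mm over their backs; the gripper's body (75 mm by 180 mm) begins 59 mm behind the grasp point.
Start: joints at [1.015, 0.491, 1.559, -0, 1.092, -0.106], TCP at [271.728, 562.86, 214.661] pointing down, gripper open.
Joint ranges: [-3.1, 3.1], [-0.84, 2.19], [0.05, 2.79], [-1.13, 4.28], [0.06, 2.93], [-2.69, 2.69]. Speed limits (rad/s): [2.22, 2.22, 2.79, 3.14, 3.14, 3.14].

## Interface

Orientations are given as [roll, pitch, yaw] about the fixed x, y, z axes, in that order (R = Rz(yaw) Ry(pitch) Rx(roll)).
In Python, from cell import state, viewer, env, models gives the robot as it stands. The module is installed in compiled form; this text tells all that it offers.
- The arm moves only by the tool arm_command, never from a script. Its argument "rows" is a list of rows, each a list of 2 entries, a list of its own where there are three numbers: the shift along the tool's x, y, z normalised to -1 to 1, where 1 is 0.25 m, then the turn about the tool's z normalised to -1 to 1, where 1 is pi rad. A call has exactly 5 rows; each row shifts and turns the commanded pose from where the row before left it, along the tool's axes as they then stand; what a row does not reach is not made up. A row lasts 1/10 s, in which the tool goes at most 50 mm and 8.59 degrees, less where a joint would pass 70% of its speed; a pose out of reach is approached as far as the arm can. A call with a number of a shift or a turn outside -1 to 1 is refused whole. A call with a gripper value outside its range is refused whole. "claw" is the opening, from 0 (shut) to 1 (fully open), set as the call begins (left out, the last holds). The fingers move at their own pace and stop on an object; the grip force is fixed at half the most. Time passes only in rows, so rows that do not move let the fingers close, or fill a call up. It gives the time, the measured TCP pose, the force, the opening and the grip force at its end, in the units of the state.
- state(): the state, without advancing time (a new reading comes with each control period).
- viewer.read_camera(name): name is "scene" or "top"; returns (picture, depth): 420x560x3 uint8, red, green, blue; 420x560 float32, mm along the optical axis (not along the pixel's ray), 0 where there is no reading.
- viewer.get_calibration(name): a dict with "camera_matrix" (3x3 intrinsics, pixels), "dist_coeffs" ([k1, k2, p1, p2, k3] as OpenCV has them; the pictures are not rectified), "world_to_cam" (4x4, takes a point from world to camera coordinates). Camera axes: x right, y up, looking along -z (the intrinsics and any distortion apply to the point x, -y, -z); pixel columns grow to the right and rows downward; lengths in mm; the calibration is good to about 2 mm. A picture is of the moment at which its call begins. get_calibration takes no time and is no camera call.
- env.job_done(): hands the job in; it is judged then, once.
Trained networks look in the newest picture that a camera, given by its name, has taken for a name from the list of things; names that differ only in an ending like _2 or _b are one class to them, and where a whole thing is asked for, a point or a joint stands for the part that bears it (a point fixed in the world has none). Each returns a list of dicts, best first, with "confidence" (0 to 1); they miss things now and then, are a little off and sometimes report something else, mostly with a low value. They report only what shows in the picture. A call takes as long as a camera call.
- models.search_frame(camera, label): "position" ([x, y, z] in mm, in world coordinates, good to about 4 mm: the middle of the surface that is visible of it).
- models.mark_of(camera, label): "position" ([x, y, z] in mm, in world coordinates, good to about 4 mm: a listed point, or the origin of a listed thing).
The state is a dict: "t": time; "joints": joint angles; "qvel": joint speeds; "tau": joint torques, N m; "eef_pos": TCP position; "tcp_rot": TCP orientation; "ft_force": force on the tool from outside, world axes, zero at the start; "moment": the same for the moment, N m; "opening": opening from 0.0 (shut) to 1.0 (fully open); "grip_force": force on a finger pad.
Only numpy, scipy, OpenCV 4.12 (cv2) and the standard library are available. Lean on these libraries where they do the work, as an engineer would, in place of code of your own. Each camera call takes 0.05 s, during which the arm holds its last target. There are 200 camera calls.

## Working session

There is one attempt and no reset: what is moved stays moved. The work goes in short steps, Python scripts to look and compute and a tool call to move; the robot and the scene stay as the last step left them, time stands still between calls to the robot, and variables do not carry over. Pictures are saved under pics/ and viewed, at most 14 in all, crops included, and the job is handed in when it is done.

Besides the shell and the picture viewer there is one more tool, called as name([rows], argument=value, ...), one row to a line, values as JSON. arm_command: Moves the arm, as the interface text tells. Scaled input: -1 to 1 covers 0.25 m each way for a shift and pi rad each way for a turn. Its arguments: {"type":"object","properties":{"rows":{"type":"array","items":{"type":"array"}},"claw":{"type":"number"}},"required":["rows"]}

```bash
mkdir -p pics; cat > h.py <<'E'
from cell import state, viewer, env, models
import numpy as np, cv2
def look(cam,name=None):
    im,d=viewer.read_camera(cam)
    if name: cv2.imwrite(f'pics/{name}.png',im[:,:,::-1])
    return im,d
def cloud(cam,d):
    c=viewer.get_calibration(cam);K=np.array(c['camera_matrix']);D=np.array(c['dist_coeffs']);T=np.linalg.inv(np.array(c['world_to_cam']))
    h,w=d.shape;u,v=np.meshgrid(np.arange(w),np.arange(h))
    p=cv2.undistortPoints(np.stack([u,v],-1).reshape(-1,1,2).astype(np.float64),K,D).reshape(h,w,2)
    P=np.stack([p[...,0]*d,-p[...,1]*d,-d,np.ones_like(d)],-1)@T.T
    return P[...,:3]
E
python3 - <<'E'
from h import *
for cam in ('top','scene'):
    im,d=look(cam,cam+'0'); c=viewer.get_calibration(cam)
    print(cam,np.linalg.inv(np.array(c['world_to_cam']))[:3].round(2).tolist(),np.array(c['camera_matrix'])[0,0])
    np.save(cam+'0.npy',cloud(cam,d))
    for l in ['cooler','hub_foot','bank_top','sink','collar','jar','bottle','disc_1','separator_1','disc_1_tab','separator_1_tab']:
        print(l,[(np.round(r['position']).tolist(),round(r['confidence'],2)) for r in models.mark_of(cam,l)])
print(state())
E
```

```text
top [[0.01, 1.0, -0.09, 395.39], [-1.0, 0.02, 0.03, 7.62], [0.03, 0.09, 1.0, 1441.53]] 442.5808124165736
cooler [([609.0, 86.0, 3.0], 0.92)]
hub_foot [([621.0, 28.0, 7.0], 0.82)]
bank_top []
sink [([403.0, 326.0, -2.0], 0.78), ([552.0, -346.0, -2.0], 0.68), ([592.0, 153.0, 38.0], 0.27)]
collar [([417.0, -96.0, 5.0], 0.46)]
jar [([689.0, 353.0, 3.0], 0.72), ([552.0, 359.0, 6.0], 0.48)]
bottle [([711.0, -386.0, -5.0], 0.65)]
disc_1 [([550.0, -346.0, -1.0], 0.78)]
separator_1 [([555.0, 308.0, -0.0], 0.83), ([420.0, -261.0, 0.0], 0.7)]
disc_1_tab [([502.0, -335.0, 12.0], 0.87), ([439.0, -215.0, 4.0], 0.46), ([402.0, 329.0, -3.0], 0.42), ([592.0, 148.0, 40.0], 0.36)]
separator_1_tab [([552.0, 358.0, 6.0], 0.69)]
scene [[0.53, 0.38, -0.76, -226.51], [-0.85, 0.25, -0.47, -515.59], [0.01, 0.89, 0.45, 505.41]] 383.0572185979835
cooler [([608.0, 82.0, 0.0], 0.68), ([708.0, -383.0, 2.0], 0.27)]
hub_foot [([624.0, 26.0, 8.0], 0.62)]
bank_top [([597.0, 151.0, 35.0], 0.73), ([619.0, 27.0, 7.0], 0.6)]
sink [([401.0, 326.0, -3.0], 0.83)]
collar [([417.0, -103.0, -1.0], 0.68)]
jar [([687.0, 354.0, 0.
[... 296 characters left out ...]
tor_1_tab [([554.0, 362.0, 7.0], 0.58)]
{'t': 1.2, 'joints': array([ 1.01537236e+00,  4.90864642e-01,  1.55892813e+00,  5.02367641e-06,
        1.09173084e+00, -1.05616416e-01]), 'qvel': array([ 0.00162569, -0.0009466 , -0.00169241, -0.00072354, -0.00032662,
        0.00147176]), 'tau': array([-5.14076255e-04, -6.12475634e+01, -2.58431268e+01,  6.92804391e-02,
        4.45934013e-02, -2.04398231e-05]), 'eef_pos': array([271.729972  , 562.83309364, 214.6732156 ]), 'tcp_rot': array([3.14152352e+00, 2.84530313e-06, 2.69178279e+00]), 'ft_force': array([0.13337587, 0.51535524, 0.22953841]), 'moment': array([ 0.02746285, -0.03125267, -0.00215457]), 'grip_force': 0.0, 'opening': 0.9995939405326058}
```

View pics/top0.png

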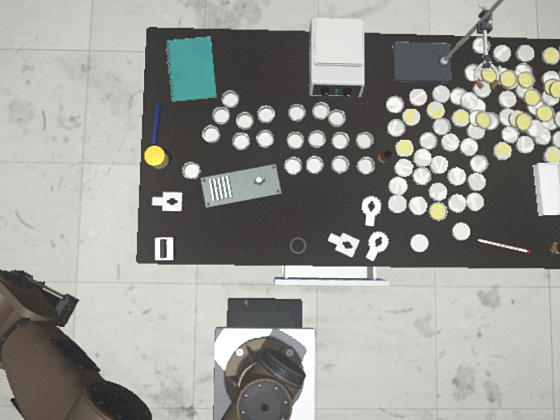

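View pics/scene0.png

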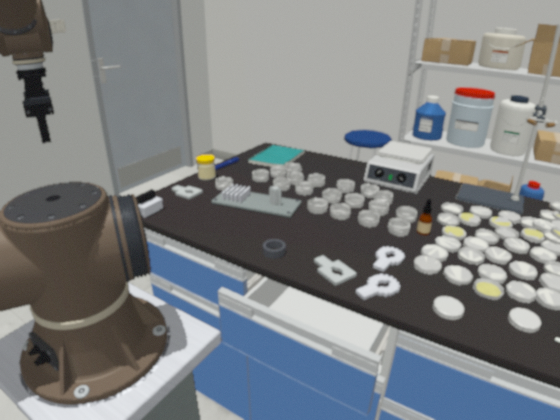

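The top view shows two discs near (371,208) and (377,243), and separators near (172,201) and (345,243). The collar is at (298,245), the sink at (164,248) and the cooler at (241,186). I'll rectify patches at each object's known height to measure the poses.

```bash
cat >> h.py <<'E'
def rect(cam,im,cx,cy,z,half=80,res=2):
    """patch of world plane z; col -> -y, row -> -x ; res px/mm"""
    c=viewer.get_calibration(cam);K=np.array(c['camera_matrix']);D=np.array(c['dist_coeffs']);W=np.array(c['world_to_cam'])
    n=2*half*res; t=(np.arange(n)+.5)/res-half
    X,Y=np.meshgrid(cx-t,cy-t,indexing='ij')
    P=np.stack([X,Y,np.full_like(X,z),np.ones_like(X)],-1).reshape(-1,4)@W.T
    P=P[:,:3]*[1,-1,-1]
    uv=cv2.projectPoints(P,np.zeros(3),np.zeros(3),K,D)[0].reshape(n,n,2).astype(np.float32)
    return cv2.remap(im,uv[...,0],uv[...,1],cv2.INTER_CUBIC)
def tmpl(kind):
    n=321;a=np.zeros((n,n),np.uint8);g=np.arange(n)-160
    X,Y=np.meshgrid(g,g,indexing='ij');X=X/2;Y=Y/2
    b=(abs(X)<=30)&((abs(Y)<=30) if kind=='sep' else (X**2+Y**2<=32.5**2))
    b|=(abs(X)<=13)&(Y>0)&(Y<=64)
    b&=~((X**2+Y**2<12.5**2)|((abs(X)<5.5)&(abs(Y)<18.5)))
    return X,Y,cv2.GaussianBlur(b.astype(np.float32),(0,0),3)
def fitplate(cam,im,cx,cy,kind,z=8):
    """returns x,y,yaw (plate +y axis is at yaw+90deg), score"""
    from scipy.optimize import minimize
    R=cv2.cvtColor(rect(cam,im,cx,cy,z),cv2.COLOR_RGB2GRAY).astype(np.float32)
    _,_,T=tmpl(kind);t=(np.arange(320)+.5)/2-80
    X,Y=np.meshgrid(-t,-t,indexing='ij')
    M=(X**2+Y**2<76**2)
    def cost(p):
        c,s=np.cos(p[2]),np.sin(p[2]);dx,dy=X-p[0],Y-p[1]
        px=c*dx+s*dy;py=-s*dx+c*dy
        S=cv2.remap(T,(py*2+160).astype(np.float32),(px*2+160).astype(np.float32),cv2.INTER_LINEAR)
        return -np.corrcoef(S[M],R[M])[0,1]
    best=min(((cost([0,0,a]),a) for a in np.arange(-np.pi,np.pi,.15)))
    rs=[minimize(cost,[ox,oy,best[1]],method='Nelder-Mead',options=dict(initial_simplex=np.array([[ox,oy,best[1]],[ox+4,oy,best[1]],[ox,oy+4,best[1]],[ox,oy,best[1]+.1]]))) for ox,oy in ((0,0),(5,5),(-5,-5))]
    r=min(rs,key=lambda r:r.fun)
    return round(cx+r.x[0],1),round(cy+r.x[1],1),round(r.x[2],3),round(-r.fun,3)
E
python3 - <<'E'
from h import *
im,d=look('top')
sc,_=look('scene')
for k,x,y in (('disc',551,-346),('disc',428,-364),('sep',555,307),('sep',420,-261)):
    print(k,fitplate('top',im,x,y,k),fitplate('scene',sc,x,y,k))
P=[rect('top',im,x,y,z,half,r) for x,y,z,half,r in ((610,86,12,130,1),(610,86,36,130,1),(610,86,64,130,1),(402,326,58,65,2),(417,-100,22,65,2),(428,-364,8,65,2))]
cv2.imwrite('pics/p1.png',np.vstack([np.hstack(P[:3]),np.hstack(P[3:])])[:,:,::-1])
# depth-based
C=cloud('top',d)
def st(c,x,y,r,z0,z1):
    m=(abs(c[...,0]-x)<r)&(abs(c[...,1]-y)<r)&(c[...,2]>z0)&(c[...,2]<z1);return m.sum(),c[m].mean(0).round(1),c[m].min(0).round(),c[m].max(0).round()
print('hub',st(C,622,27,30,45,80));print('bank',st(C,597,151,50,30,45));print('sink',st(C,402,326,60,45,75));print('collar',st(C,417,-100,40,14,35));print('table',st(C,480,100,20,-20,20))
E
```

```text
disc (np.float64(550.4), np.float64(-341.4), np.float64(1.466), np.float64(0.865)) (np.float64(549.9), np.float64(-341.2), np.float64(1.468), np.float64(0.814))
disc (np.float64(434.2), np.float64(-363.8), np.float64(1.08), np.float64(0.897)) (np.float64(433.5), np.float64(-364.0), np.float64(1.079), np.float64(0.847))
sep (np.float64(555.5), np.float64(308.5), np.float64(-0.004), np.float64(0.991)) (np.float64(555.0), np.float64(310.0), np.float64(-0.016), np.float64(0.852))
sep (np.float64(422.4), np.float64(-261.9), np.float64(-0.416), np.float64(0.891)) (np.float64(421.9), np.float64(-261.9), np.float64(-0.42), np.float64(0.893))
hub (np.int64(53), array([621.1,  29.3,  60.9]), array([612.,  14.,  48.]), array([631.,  45.,  71.]))
bank (np.int64(143), array([597.8, 150.6,  35.5]), array([557., 118.,  30.]), array([637., 183.,  41.]))
sink (np.int64(115), array([401.7, 322. ,  56.6]), array([372., 313.,  46.]), array([431., 331.,  67.]))
collar (np.int64(101), array([418.8, -98.6,  21.7]), array([ 393., -124.,   15.]), array([445., -73.,  29.]))
table (np.int64(146), array([4.802e+02, 1.006e+02, 3.000e-01]), array([462.,  80.,  -8.]), array([498., 119.,   8.]))
```

View pics/p1.png

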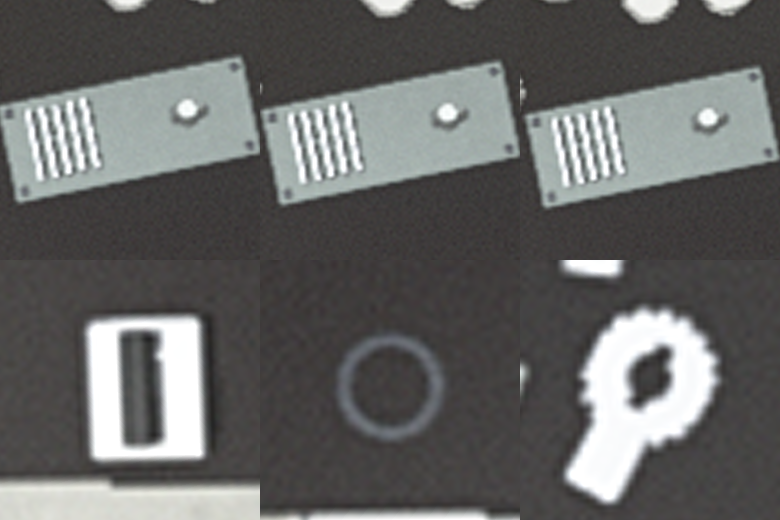

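```bash
python3 - <<'E'
from h import *
def msk(cam,im,x,y,z,half,th):
    R=cv2.cvtColor(rect(cam,im,x,y,z,half,2),cv2.COLOR_RGB2GRAY);m=(R>th).astype(np.uint8)
    n,l,s,c=cv2.connectedComponentsWithStats(m);k=l[half*2,half*2] or 1+np.argmax(s[1:,4])
    return (l==k).astype(np.uint8)
for cam in('top','scene'):
    im,_=look(cam)
    for nm,x,y,z,half,th in (('base',610,86,12,150,95),('spine',402,323,32,60,150)):
        m=msk(cam,im,x,y,z,half,th);cs=cv2.findContours(m,0,2)[0];c=max(cs,key=cv2.contourArea)
        (u,v),(w,h),a=cv2.minAreaRect(c)
        print(cam,nm,'ctr',round(x+half-(v+.5)/2,1),round(y+half-(u+.5)/2,1),'size',w/2,h/2,'ang',round(a,2))
E
```

```text
top base ctr 610.7 86.7 size 101.8656997680664 252.69065856933594 ang 78.33
top spine ctr 402.6 324.1 size 72.93148040771484 58.16382598876953 ang 87.88
scene base ctr 654.1 105.0 size 215.6256561279297 273.924560546875 ang 78.41
scene spine ctr 398.3 308.2 size 83.8116683959961 38.743412017822266 ang 85.64
```

```bash
cat >> h.py <<'E'
def plan(x=None,y=None,z=None,yaw=None,step=40,start=None,rstep=.045):
    """turn rows first, then straight rows; prints numbers for arm_command. yaw is not wrapped beyond nearest in joint-continuous sense"""
    s=state();p=np.array(start[:3] if start else s['eef_pos']);y0=start[3] if start else s['tcp_rot'][2]
    if start is None:
        b=s['joints'][0]-s['joints'][5]+np.pi/2; y0=b+(y0-b+np.pi)%(2*np.pi)-np.pi
    t=np.array([a if a is not None else b for a,b in zip((x,y,z),p)]);w=y0 if yaw is None else yaw
    tn=-(w-y0)/np.pi;nr=int(np.ceil(abs(tn)/rstep-1e-6)) if abs(tn)>.0003 else 0
    if nr: print(f'turn {nr} rows of {tn/nr:.4f}')
    d=t-p;R=np.array([[np.cos(w),np.sin(w),0],[np.sin(w),-np.cos(w),0],[0,0,-1]])
    sh=R.T@d/250;n=max(1,int(np.ceil(np.linalg.norm(d)/step)))
    print(f'shift {n} rows of',(sh/n).round(4).tolist(),'total',sh.round(3).tolist())
    return [*t,w]
def st():
    s=state();print('t',round(s['t'],1),'p',s['eef_pos'].round(1),'rot',s['tcp_rot'].round(3),'F',s['ft_force'].round(1),'M',s['moment'].round(2),'open',round(s['opening']*95,1),'grip',round(s['grip_force'],1),'j6',round(s['joints'][5],2))
E
python3 - <<'E'
from h import *
a=plan(550.2,-341.3,110,3.038); plan(z=3,start=a)
E
```

```text
turn 3 rows of -0.0367
shift 24 rows of [-0.0617, -0.1451, 0.0174] total [-1.482, -3.482, 0.419]
shift 3 rows of [0.0, 0.0, 0.1427] total [0.0, 0.0, 0.428]
```

arm_command([
  [[0, 0, 0], -0.0367],
  [[0, 0, 0], -0.0367],
  [[0, 0, 0], -0.0367],
  [[-0.0617, -0.1451, 0.0174], 0],
  [[-0.0617, -0.1451, 0.0174], 0],
], claw=0.84)

```text
t: 1.9
eef_pos: [294.7, 486.9, 205.5]
tcp_rot: [3.142, 0.0, 3.04]
ft_force: [1.2, 0.3, -0.4]
opening: 0.844
grip_force: 0.0
```

arm_command([
  [[-0.0617, -0.1451, 0.0174], 0],
  [[-0.0617, -0.1451, 0.0174], 0],
  [[-0.0617, -0.1451, 0.0174], 0],
  [[-0.0617, -0.1451, 0.0174], 0],
  [[-0.0617, -0.1451, 0.0174], 0],
])

```text
t: 2.4
eef_pos: [353.0, 297.7, 184.3]
tcp_rot: [3.141, 0.001, 3.038]
ft_force: [-0.1, -0.2, 0.1]
opening: 0.84
grip_force: 0.0
```

arm_command([
  [[-0.0617, -0.1451, 0.0174], 0],
  [[-0.0617, -0.1451, 0.0174], 0],
  [[-0.0617, -0.1451, 0.0174], 0],
  [[-0.0617, -0.1451, 0.0174], 0],
  [[-0.0617, -0.1451, 0.0174], 0],
])

```text
t: 2.9
eef_pos: [411.1, 109.2, 162.5]
tcp_rot: [3.141, 0.001, 3.038]
ft_force: [0.8, 1.2, -0.3]
opening: 0.841
grip_force: 0.0
```

arm_command([
  [[-0.0617, -0.1451, 0.0174], 0],
  [[-0.0617, -0.1451, 0.0174], 0],
  [[-0.0617, -0.1451, 0.0174], 0],
  [[-0.0617, -0.1451, 0.0174], 0],
  [[-0.0617, -0.1451, 0.0174], 0],
])

```text
t: 3.4
eef_pos: [468.9, -79.5, 140.7]
tcp_rot: [3.142, 0.001, 3.037]
ft_force: [0.2, 0.9, 0.0]
opening: 0.838
grip_force: 0.0
```

arm_command([
  [[-0.0617, -0.1451, 0.0174], 0],
  [[-0.0617, -0.1451, 0.0174], 0],
  [[-0.0617, -0.1451, 0.0174], 0],
  [[-0.0617, -0.1451, 0.0174], 0],
  [[-0.0617, -0.1451, 0.0174], 0],
])

```text
t: 3.9
eef_pos: [526.8, -267.8, 118.8]
tcp_rot: [-3.142, 0.0, 3.037]
ft_force: [-0.1, 0.5, -0.1]
opening: 0.835
grip_force: 0.0
```

arm_command([
  [[-0.0617, -0.1451, 0.0174], 0],
  [[-0.0617, -0.1451, 0.0174], 0],
  [[0, 0, 0], 0],
  [[0, 0, 0], 0],
  [[0, 0, 0], 0],
])

```text
t: 4.4
eef_pos: [549.4, -340.6, 110.2]
tcp_rot: [3.141, -0.0, 3.038]
ft_force: [0.9, 0.1, -0.3]
opening: 0.838
grip_force: 0.0
```

arm_command([
  [[0, 0, 0.142], 0],
  [[0, 0, 0.142], 0],
  [[0, 0, 0.1], 0],
  [[0, 0, 0.042], 0],
  [[0, 0, 0], 0],
])

```text
t: 4.9
eef_pos: [549.4, -340.5, 3.1]
tcp_rot: [3.141, -0.001, 3.038]
ft_force: [0.2, 0.6, -0.0]
opening: 0.841
grip_force: 0.0
```

arm_command([
  [[0, 0, 0], 0],
  [[0, 0, 0], 0],
  [[0, 0, 0], 0],
  [[0, 0, 0], 0],
  [[0, 0, 0], 0],
], claw=0.5)

```text
t: 5.4
eef_pos: [550.1, -341.7, 4.9]
tcp_rot: [-3.141, 0.002, 3.038]
ft_force: [-0.2, 0.5, 7.6]
opening: 0.626
grip_force: 30.0
```

```bash
python3 -c "
from h import *;st()
a=plan(z=120);plan(622.3,28.3,120,1.774,start=a)"
```

```text
t 5.4 p [ 550.1 -341.7    4.9] rot [-3.141e+00  2.000e-03  3.038e+00] F [-0.2  0.5  7.6] M [0.19 0.16 0.06] open 59.5 grip 30.0 j6 -2.12
shift 3 rows of [0.0, 0.0, -0.1534] total [0.0, 0.0, -0.46]
turn 9 rows of 0.0447
shift 10 rows of [0.1391, 0.0582, 0.0] total [1.391, 0.582, 0.0]
```

arm_command([
  [[0, 0, -0.15], 0],
  [[0, 0, -0.15], 0],
  [[0, 0, -0.16], 0],
  [[0, 0, 0], 0.0447],
  [[0, 0, 0], 0.0447],
])

```text
t: 5.9
eef_pos: [550.0, -341.7, 120.6]
tcp_rot: [-3.141, 0.003, 2.751]
ft_force: [-0.2, -0.4, -1.8]
opening: 0.623
grip_force: 30.0
```

arm_command([
  [[0, 0, 0], 0.0447],
  [[0, 0, 0], 0.0447],
  [[0, 0, 0], 0.0447],
  [[0, 0, 0], 0.0447],
  [[0, 0, 0], 0.0447],
])

```text
t: 6.4
eef_pos: [549.5, -341.4, 118.9]
tcp_rot: [3.142, 0.0, 2.049]
ft_force: [0.8, -0.2, -1.3]
opening: 0.623
grip_force: 30.0
```

arm_command([
  [[0, 0, 0], 0.0447],
  [[0, 0, 0], 0.0447],
  [[0.139, 0.058, 0], 0],
  [[0.139, 0.058, 0], 0],
  [[0.139, 0.058, 0], 0],
])

```text
t: 6.9
eef_pos: [571.1, -229.5, 118.9]
tcp_rot: [3.141, -0.0, 1.773]
ft_force: [0.3, 0.3, -0.3]
opening: 0.623
grip_force: 30.0
```

arm_command([
  [[0.139, 0.058, 0], 0],
  [[0.139, 0.058, 0], 0],
  [[0.139, 0.058, 0], 0],
  [[0.139, 0.058, 0], 0],
  [[0.139, 0.058, 0], 0],
])

```text
t: 7.4
eef_pos: [607.3, -44.2, 119.1]
tcp_rot: [3.141, 0.0, 1.774]
ft_force: [0.8, -0.1, -0.9]
opening: 0.625
grip_force: 30.0
```

arm_command([
  [[0.139, 0.058, 0], 0],
  [[0.139, 0.058, 0], 0],
  [[0, 0, 0], 0],
  [[0, 0, 0], 0],
  [[0, 0, 0], 0],
])

```text
t: 7.9
eef_pos: [621.4, 27.4, 118.8]
tcp_rot: [-3.142, 0.0, 1.773]
ft_force: [-0.7, -1.1, -0.6]
opening: 0.623
grip_force: 30.0
```

```bash
python3 -c "
from h import *;st()
a=plan(622.3,28.3,yaw=1.774)
im,d=look('top');sc,e=look('scene')
np.save('c.npy',cloud('scene',e))
cv2.imwrite('pics/a1.png',np.hstack([cv2.resize(im[120:230,180:310],(390,330),interpolation=2),cv2.resize(sc[90:230,190:320],(390,420),interpolation=2)[:330]])[:,:,::-1])"
```

```text
t 7.9 p [621.4  27.4 118.8] rot [-3.142  0.     1.773] F [-0.7 -1.1 -0.6] M [-0.12  0.    0.01] open 59.1 grip 30.0 j6 -0.26
shift 1 rows of [0.0029, 0.0042, 0.0] total [0.003, 0.004, 0.0]
```

View pics/a1.png

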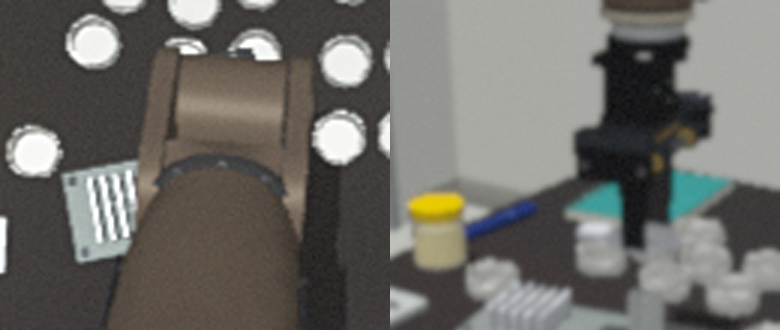

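arm_command([
  [[0.003, 0.004, 0.09], 0],
  [[0, 0, 0.09], 0],
  [[0, 0, 0.03], 0],
  [[0, 0, 0.02], 0],
  [[0, 0, 0.02], 0],
])

```text
t: 8.5
eef_pos: [622.3, 27.7, 57.2]
tcp_rot: [-3.141, 0.001, 1.774]
ft_force: [-6.0, -9.2, 9.8]
opening: 0.623
grip_force: 30.0
```

```bash
python3 -c "
from h import *;st()"
```

```text
t 8.5 p [622.3  27.7  57.2] rot [-3.141e+00  1.000e-03  1.774e+00] F [-6.  -9.2  9.8] M [-2.01  1.24 -0.02] open 59.2 grip 30.0 j6 -0.26
```

arm_command([
  [[-0.004, -0.004, 0], 0],
  [[0, 0, 0.02], 0],
  [[0, 0, 0.02], 0],
  [[0, 0, 0.02], 0],
  [[0, 0, 0], 0],
])

```text
t: 9.0
eef_pos: [622.0, 27.4, 40.8]
tcp_rot: [3.141, 0.001, 1.774]
ft_force: [1.7, -6.3, -0.3]
opening: 0.623
grip_force: 30.0
```

```bash
python3 -c "
from h import *;st()"
```

```text
t 9.0 p [622.   27.4  40.8] rot [3.141e+00 1.000e-03 1.774e+00] F [ 1.7 -6.3 -0.3] M [-1.27 -0.17 -0.04] open 59.2 grip 30.0 j6 -0.26
```

arm_command([
  [[-0.004, 0, 0.03], 0],
  [[0, 0, 0.03], 0],
  [[0, 0, 0.024], 0],
  [[0, 0, 0.01], 0],
  [[0, 0, 0.008], 0],
])

```text
t: 9.5
eef_pos: [621.5, 27.1, 16.7]
tcp_rot: [-3.141, -0.0, 1.774]
ft_force: [-12.3, -0.5, 35.6]
opening: 0.622
grip_force: 30.0
```

```bash
python3 -c "
from h import *;st()"
```

```text
t 9.5 p [621.5  27.1  16.7] rot [-3.141 -0.     1.774] F [-12.3  -0.5  35.6] M [-0.19  2.33  0.01] open 59.1 grip 30.0 j6 -0.27
```

arm_command([
  [[0, 0, -0.006], 0],
  [[0, 0, 0], 0],
  [[0, 0, 0], 0],
  [[0, 0, 0], 0],
  [[0, 0, 0], 0],
], claw=0.84)

```text
t: 10.0
eef_pos: [621.8, 27.0, 17.0]
tcp_rot: [-3.141, -0.0, 1.774]
ft_force: [0.5, 0.0, -0.1]
opening: 0.838
grip_force: 0.0
```

arm_command([
  [[0, 0, -0.05], 0],
  [[0, 0, -0.16], 0],
  [[0, 0, -0.16], 0],
  [[0, 0, -0.03], 0],
  [[0, 0, 0], 0],
])

```text
t: 10.5
eef_pos: [622.4, 26.9, 119.3]
tcp_rot: [3.138, 0.001, 1.774]
ft_force: [-0.4, -0.8, -1.4]
opening: 0.835
grip_force: 0.0
```

```bash
python3 -c "
from h import *;st()
a=plan(422.2,-261.9,115,1.153);plan(z=6,start=a)"
```

```text
t 10.5 p [622.4  26.9 119.3] rot [3.138e+00 1.000e-03 1.774e+00] F [-0.4 -0.8 -1.4] M [-0.06  0.01  0.01] open 79.3 grip 0.0 j6 -0.27
turn 5 rows of 0.0395
shift 9 rows of [-0.1534, -0.0293, 0.0019] total [-1.381, -0.263, 0.017]
shift 3 rows of [0.0, 0.0, 0.1453] total [0.0, 0.0, 0.436]
```

arm_command([
  [[0, 0, 0], 0.0395],
  [[0, 0, 0], 0.0395],
  [[0, 0, 0], 0.0395],
  [[0, 0, 0], 0.0395],
  [[0, 0, 0], 0.0395],
])

```text
t: 11.0
eef_pos: [621.1, 27.0, 115.7]
tcp_rot: [-3.139, 0.001, 1.148]
ft_force: [-0.6, -0.3, -0.6]
opening: 0.839
grip_force: 0.0
```

arm_command([
  [[-0.1534, -0.0293, 0.0019], 0],
  [[-0.1534, -0.0293, 0.0019], 0],
  [[-0.1534, -0.0293, 0.0019], 0],
  [[-0.1534, -0.0293, 0.0019], 0],
  [[-0.1534, -0.0293, 0.0019], 0],
])

```text
t: 11.5
eef_pos: [509.0, -134.3, 113.6]
tcp_rot: [-3.139, -0.0, 1.154]
ft_force: [1.0, -0.2, -0.2]
opening: 0.843
grip_force: 0.0
```

arm_command([
  [[-0.1534, -0.0293, 0.0019], 0],
  [[-0.1534, -0.0293, 0.0019], 0],
  [[-0.1534, -0.0293, 0.0019], 0],
  [[-0.1534, -0.0293, 0.0019], 0],
  [[0, 0, 0], 0],
])

```text
t: 12.0
eef_pos: [419.2, -264.3, 111.8]
tcp_rot: [-3.139, -0.0, 1.149]
ft_force: [0.1, 1.0, 0.6]
opening: 0.839
grip_force: 0.0
```

```bash
python3 -c "
from h import *;st()
a=plan(422.2,-261.9,115,1.153);plan(z=6,start=a)"
```

```text
t 12.0 p [ 419.2 -264.3  111.8] rot [-3.139 -0.     1.149] F [0.1 1.  0.6] M [-0.08  0.04 -0.02] open 79.7 grip 0.0 j6 -0.27
turn 1 rows of -0.0011
shift 1 rows of [0.0135, 0.0072, -0.013] total [0.013, 0.007, -0.013]
shift 3 rows of [0.0, 0.0, 0.1453] total [0.0, 0.0, 0.436]
```

arm_command([
  [[0.0135, 0.0072, 0], -0.001],
  [[0, 0, 0.14], 0],
  [[0, 0, 0.14], 0],
  [[0, 0, 0.1], 0],
  [[0, 0, 0.043], 0],
])

```text
t: 12.5
eef_pos: [424.5, -257.6, 4.8]
tcp_rot: [-3.138, -0.001, 1.158]
ft_force: [1.0, 0.7, 0.3]
opening: 0.838
grip_force: 0.0
```

arm_command([
  [[0, 0, 0], 0],
  [[0, 0, 0], 0],
  [[0, 0, 0], 0],
  [[0, 0, 0], 0],
  [[0, 0, 0], 0],
], claw=0.5)

```text
t: 13.0
eef_pos: [424.6, -259.5, 8.3]
tcp_rot: [3.141, 0.0, 1.156]
ft_force: [-2.3, 1.4, 7.6]
opening: 0.519
grip_force: 3.5
```

```bash
python3 -c "
from h import *;st()
a=plan(z=60);a=plan(500,-170,60,3.14,start=a)"
```

```text
t 13.0 p [ 424.6 -259.5    8.3] rot [3.141 0.    1.156] F [-2.3  1.4  7.6] M [ 0.26  0.58 -0.06] open 49.3 grip 3.5 j6 -0.27
shift 2 rows of [0.0, 0.0, -0.1034] total [0.0, 0.0, -0.207]
turn 15 rows of -0.0421
shift 3 rows of [-0.1003, 0.1194, 0.0] total [-0.301, 0.358, 0.0]
```

arm_command([
  [[0, 0, -0.14], 0],
  [[0, 0, -0.14], 0],
  [[0, 0, -0.14], 0],
  [[0.16, 0, 0], 0],
  [[0.16, 0, 0], 0],
], claw=0.84)

```text
t: 13.5
eef_pos: [457.6, -186.4, 114.2]
tcp_rot: [3.137, 0.0, 1.154]
ft_force: [0.2, 0.0, 0.1]
opening: 0.83
grip_force: 0.0
```

arm_command([
  [[0.16, 0, 0], 0],
  [[0.16, 0, 0], 0],
  [[0.1, 0, 0], 0],
  [[0, 0, 0], 0],
  [[0, 0, 0], 0],
])

```text
t: 14.0
eef_pos: [499.2, -90.0, 112.7]
tcp_rot: [3.141, -0.0, 1.158]
ft_force: [-0.7, -0.3, 0.4]
opening: 0.841
grip_force: 0.0
```

```bash
python3 -c "
from h import *;st()
im,d=look('top','b1');sc,e=look('scene')
for k,x,y in (('disc',434,-364),('sep',422,-262)):
    print(k,fitplate('top',im,x,y,k),fitplate('scene',sc,x,y,k))
cv2.imwrite('pics/b2.png',np.hstack([rect('top',im,422,-262,8,80,2),rect('scene',sc,422,-262,8,80,2)])[:,:,::-1])"
```

```text
t 14.0 p [499.2 -90.  112.7] rot [ 3.141 -0.     1.158] F [-0.7 -0.3  0.4] M [-0.08  0.09  0.04] open 79.9 grip 0.0 j6 0.1
disc (np.float64(434.2), np.float64(-363.8), np.float64(1.08), np.float64(0.942)) (np.float64(433.4), np.float64(-364.0), np.float64(1.079), np.float64(0.896))
sep (np.float64(424.8), np.float64(-262.8), np.float64(-0.405), np.float64(0.897)) (np.float64(424.3), np.float64(-262.8), np.float64(-0.408), np.float64(0.885))
```

View pics/b2.png

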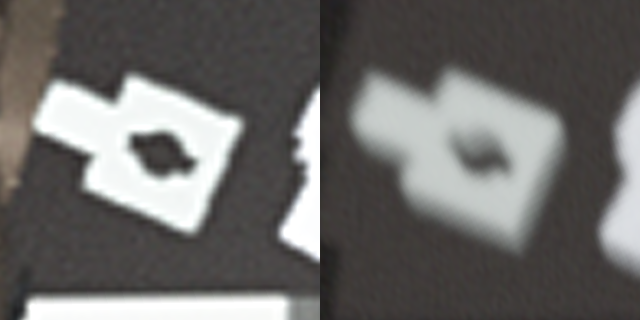

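```bash
python3 -c "
from h import *
a=plan(424.6,-262.8,50,1.165);plan(z=2,start=a)"
```

```text
turn 1 rows of -0.0029
shift 5 rows of [-0.1498, -0.0003, 0.05] total [-0.749, -0.002, 0.25]
shift 2 rows of [0.0, 0.0, 0.096] total [0.0, 0.0, 0.192]
```

arm_command([
  [[-0.15, 0, 0.05], -0.0029],
  [[-0.15, 0, 0.05], 0],
  [[-0.15, 0, 0.05], 0],
  [[-0.15, 0, 0.05], 0],
  [[-0.15, 0, 0.05], 0],
])

```text
t: 14.6
eef_pos: [423.5, -264.6, 49.4]
tcp_rot: [3.141, 0.0, 1.164]
ft_force: [1.2, -0.2, 0.3]
opening: 0.843
grip_force: 0.0
```

arm_command([
  [[0, 0, 0], 0],
  [[0, 0, 0.05], 0],
  [[0, 0, 0.04], 0],
  [[0, 0, 0], 0],
  [[0, 0, 0], 0],
])

```text
t: 15.1
eef_pos: [425.1, -261.5, 26.9]
tcp_rot: [-3.141, -0.0, 1.167]
ft_force: [-0.1, 0.1, 0.3]
opening: 0.842
grip_force: 0.0
```

```bash
python3 -c "
from h import *;st()
a=plan(424.6,-262.8,1.5,1.165)"
```

```text
t 15.1 p [ 425.1 -261.5   26.9] rot [-3.141 -0.     1.167] F [-0.1  0.1  0.3] M [-0.1   0.08  0.04] open 80.0 grip 0.0 j6 -0.28
turn 1 rows of 0.0006
shift 1 rows of [-0.0054, 0.0001, 0.1017] total [-0.005, 0.0, 0.102]
```

arm_command([
  [[-0.005, 0, 0.05], 0],
  [[0, 0, 0.05], 0],
  [[0, 0, 0], 0],
  [[0, 0, 0], 0],
  [[0, 0, 0], 0],
])

```text
t: 15.6
eef_pos: [424.3, -263.3, 1.7]
tcp_rot: [-3.141, -0.0, 1.166]
ft_force: [-0.7, -0.2, -0.1]
opening: 0.839
grip_force: 0.0
```

arm_command([
  [[0, 0, 0], 0],
  [[0, 0, 0], 0],
  [[0, 0, 0], 0],
  [[0, 0, 0], 0],
  [[0, 0, 0], 0],
], claw=0.5)

```text
t: 16.1
eef_pos: [424.4, -263.5, 2.2]
tcp_rot: [3.142, -0.0, 1.166]
ft_force: [-0.8, -0.8, -0.1]
opening: 0.628
grip_force: 30.0
```

```bash
python3 -c "
from h import *;st()
a=plan(z=50);a=plan(500,-170,50,3.14,start=a)"
```

```text
t 16.1 p [ 424.4 -263.5    2.2] rot [ 3.142 -0.     1.166] F [-0.8 -0.8 -0.1] M [ 0.01  0.11 -0.03] open 59.6 grip 30.0 j6 -0.28
shift 2 rows of [0.0, 0.0, -0.0956] total [0.0, 0.0, -0.191]
turn 14 rows of -0.0449
shift 4 rows of [-0.0755, 0.0936, 0.0] total [-0.302, 0.374, 0.0]
```

arm_command([
  [[0, 0, -0.095], 0],
  [[0, 0, -0.095], 0],
  [[0, 0, 0], -0.0449],
  [[0, 0, 0], -0.0449],
  [[0, 0, 0], -0.0449],
])

```text
t: 16.6
eef_pos: [424.5, -263.5, 49.9]
tcp_rot: [3.141, 0.0, 1.595]
ft_force: [0.1, -1.2, -0.8]
opening: 0.63
grip_force: 30.0
```

arm_command([
  [[0, 0, 0], -0.0449],
  [[0, 0, 0], -0.0449],
  [[0, 0, 0], -0.0449],
  [[0, 0, 0], -0.0449],
  [[0, 0, 0], -0.0449],
])

```text
t: 17.1
eef_pos: [424.4, -263.4, 49.7]
tcp_rot: [3.142, -0.0, 2.3]
ft_force: [-0.0, -0.0, -0.7]
opening: 0.622
grip_force: 30.0
```

arm_command([
  [[0, 0, 0], -0.0449],
  [[0, 0, 0], -0.0449],
  [[0, 0, 0], -0.0449],
  [[0, 0, 0], -0.0449],
  [[0, 0, 0], -0.0449],
])

```text
t: 17.6
eef_pos: [424.4, -263.4, 49.7]
tcp_rot: [3.141, -0.0, 3.005]
ft_force: [1.3, -0.3, -0.6]
opening: 0.624
grip_force: 30.0
```

arm_command([
  [[0, 0, 0], -0.0449],
  [[-0.0755, 0.0936, 0], 0],
  [[-0.0755, 0.0936, 0], 0],
  [[-0.0755, 0.0936, 0], 0],
  [[-0.0755, 0.0936, 0], 0],
])

```text
t: 18.1
eef_pos: [500.7, -169.0, 49.7]
tcp_rot: [3.142, 0.0, 3.14]
ft_force: [0.0, 0.6, -1.1]
opening: 0.625
grip_force: 30.0
```

arm_command([
  [[0, 0, 0.06], 0],
  [[0, 0, 0.06], 0],
  [[0, 0, 0.05], 0],
  [[0, 0, 0.012], 0],
  [[0, 0, 0], 0],
])

```text
t: 18.6
eef_pos: [499.8, -170.0, 3.8]
tcp_rot: [3.141, -0.001, 3.14]
ft_force: [-0.2, -0.0, 0.1]
opening: 0.623
grip_force: 30.0
```

```bash
python3 -c "
from h import *;st()"
```

```text
t 18.6 p [ 499.8 -170.     3.8] rot [ 3.141e+00 -1.000e-03  3.140e+00] F [-0.2 -0.   0.1] M [ 0.05 -0.02  0.01] open 59.1 grip 30.0 j6 -2.02
```

arm_command([
  [[0, 0, 0.007], 0],
  [[0, 0, 0], 0],
  [[0, 0, 0], 0],
  [[0, 0, 0], 0],
  [[0, 0, 0], 0],
])

```text
t: 19.1
eef_pos: [500.1, -170.0, 2.6]
tcp_rot: [-3.142, 0.0, 3.14]
ft_force: [0.1, -0.9, -1.2]
opening: 0.627
grip_force: 30.0
```

arm_command([
  [[0, 0, 0], 0],
  [[0, 0, 0], 0],
  [[0, 0, 0], 0],
  [[0, 0, -0.1], 0],
  [[0, 0, -0.06], 0],
], claw=0.84)

```text
t: 19.6
eef_pos: [500.1, -170.0, 43.2]
tcp_rot: [3.141, 0.0, 3.14]
ft_force: [0.5, -0.6, 0.1]
opening: 0.838
grip_force: 0.0
```

arm_command([
  [[0, 0, 0], 0.0455],
  [[0, 0, 0], 0.0455],
  [[0, 0, 0], 0.0455],
  [[0, 0, 0], 0.0455],
  [[0, 0, 0], 0.0455],
])

```text
t: 20.1
eef_pos: [500.0, -169.9, 42.5]
tcp_rot: [3.141, 0.0, 2.42]
ft_force: [-1.2, -0.3, 0.1]
opening: 0.838
grip_force: 0.0
```

arm_command([
  [[0, 0, 0], 0.0455],
  [[0, 0, 0], 0.0455],
  [[0, 0, 0], 0.0455],
  [[0, 0, 0], 0.0455],
  [[0, 0, 0], 0.0455],
])

```text
t: 20.6
eef_pos: [500.0, -169.9, 42.5]
tcp_rot: [3.142, -0.0, 1.705]
ft_force: [0.3, 0.3, -0.0]
opening: 0.844
grip_force: 0.0
```

arm_command([
  [[0, 0, 0], 0.0455],
  [[0, 0, 0], 0.0455],
  [[0, 0, 0], 0.0455],
  [[0, 0, 0], 0.0455],
  [[0, 0, 0], 0.0455],
])

```text
t: 21.1
eef_pos: [500.0, -170.0, 42.5]
tcp_rot: [3.142, -0.0, 0.99]
ft_force: [-0.0, -0.1, 0.1]
opening: 0.842
grip_force: 0.0
```

arm_command([
  [[0, 0, 0], 0.0455],
  [[0, 0, 0], 0.0455],
  [[0, 0, 0], 0.0455],
  [[0, 0, 0], 0.0455],
  [[0, 0, 0], 0.0455],
])

```text
t: 21.6
eef_pos: [500.0, -169.9, 42.5]
tcp_rot: [-3.142, -0.0, 0.276]
ft_force: [0.2, -0.4, -0.2]
opening: 0.838
grip_force: 0.0
```

arm_command([
  [[0, 0, 0], 0.0455],
  [[0, 0, 0], 0.0455],
  [[0, 0, 0], 0],
  [[0, 0, 0], 0],
  [[0, 0, 0], 0],
])

```text
t: 22.1
eef_pos: [500.0, -169.9, 42.4]
tcp_rot: [-3.142, -0.0, -0.001]
ft_force: [-0.4, -0.2, -0.7]
opening: 0.84
grip_force: 0.0
```

```bash
python3 -c "
from h import *;st()
plan(499.8,-170,2,0)"
```

```text
t 22.1 p [ 500.  -169.9   42.4] rot [-3.142e+00 -0.000e+00 -1.000e-03] F [-0.4 -0.2 -0.7] M [-0.04  0.21 -0.01] open 79.8 grip 0.0 j6 1.12
turn 1 rows of -0.0003
shift 2 rows of [-0.0005, 0.0002, 0.0809] total [-0.001, 0.0, 0.162]
```

arm_command([
  [[0, 0, 0.081], 0],
  [[0, 0, 0.06], 0],
  [[0, 0, 0.02], 0],
  [[0, 0, 0], 0],
  [[0, 0, 0], 0],
])

```text
t: 22.6
eef_pos: [500.2, -170.0, 2.6]
tcp_rot: [3.141, -0.0, -0.004]
ft_force: [0.1, -0.2, 0.6]
opening: 0.843
grip_force: 0.0
```

arm_command([
  [[0, 0, 0], 0],
  [[0, 0, 0], 0],
  [[0, 0, 0], 0],
  [[0, 0, 0], 0],
  [[0, 0, 0], 0],
], claw=0.5)

```text
t: 23.1
eef_pos: [500.2, -170.0, 2.5]
tcp_rot: [3.141, -0.001, -0.004]
ft_force: [-0.2, -0.4, 6.4]
opening: 0.628
grip_force: 30.0
```

```bash
python3 -c "
from h import *;st()
a=plan(z=115);plan(621.9,27.8,115,1.774,start=a)"
```

```text
t 23.1 p [ 500.2 -170.     2.5] rot [ 3.141e+00 -1.000e-03 -4.000e-03] F [-0.2 -0.4  6.4] M [0.01 0.31 0.  ] open 59.7 grip 30.0 j6 1.12
shift 3 rows of [0.0, 0.0, -0.15] total [0.0, 0.0, -0.45]
turn 13 rows of -0.0435
shift 6 rows of [0.1128, 0.1061, 0.0] total [0.677, 0.637, 0.0]
```

arm_command([
  [[0, 0, -0.15], 0],
  [[0, 0, -0.15], 0],
  [[0, 0, -0.15], 0],
  [[0, 0, 0], -0.0435],
  [[0, 0, 0], -0.0435],
])

```text
t: 23.6
eef_pos: [500.3, -170.1, 115.9]
tcp_rot: [3.14, -0.002, 0.274]
ft_force: [-0.0, 0.3, -0.9]
opening: 0.629
grip_force: 30.0
```

arm_command([
  [[0, 0, 0], -0.0435],
  [[0, 0, 0], -0.0435],
  [[0, 0, 0], -0.0435],
  [[0, 0, 0], -0.0435],
  [[0, 0, 0], -0.0435],
])

```text
t: 24.1
eef_pos: [499.9, -169.9, 114.5]
tcp_rot: [-3.141, -0.0, 0.958]
ft_force: [-0.3, -0.1, -1.3]
opening: 0.626
grip_force: 30.0
```

arm_command([
  [[0, 0, 0], -0.0435],
  [[0, 0, 0], -0.0435],
  [[0, 0, 0], -0.0435],
  [[0, 0, 0], -0.0435],
  [[0, 0, 0], -0.0435],
])

```text
t: 24.6
eef_pos: [499.8, -169.9, 114.5]
tcp_rot: [-3.141, -0.0, 1.641]
ft_force: [-0.6, -0.3, -0.6]
opening: 0.628
grip_force: 30.0
```

arm_command([
  [[0, 0, 0], -0.0435],
  [[0.1128, 0.1061, 0], 0],
  [[0.1128, 0.1061, 0], 0],
  [[0.1128, 0.1061, 0], 0],
  [[0.1128, 0.1061, 0], 0],
])

```text
t: 25.1
eef_pos: [581.9, -36.8, 114.5]
tcp_rot: [-3.141, -0.0, 1.772]
ft_force: [0.1, 0.2, -0.9]
opening: 0.622
grip_force: 30.0
```

arm_command([
  [[0.1128, 0.1061, 0], 0],
  [[0.1128, 0.1061, 0], 0],
  [[0, 0, 0], 0],
  [[0, 0, 0], 0],
  [[0, 0, 0], 0],
])

```text
t: 25.6
eef_pos: [621.5, 27.1, 114.4]
tcp_rot: [-3.141, -0.0, 1.772]
ft_force: [-0.0, 0.7, -0.4]
opening: 0.626
grip_force: 30.0
```

```bash
python3 -c "
from h import *;st()
plan(621.9,27.8,70,1.774)"
```

```text
t 25.6 p [621.5  27.1 114.4] rot [-3.141 -0.     1.772] F [-0.   0.7 -0.4] M [-0.05 -0.01  0.02] open 59.5 grip 30.0 j6 -0.26
turn 1 rows of -0.0007
shift 2 rows of [0.0012, 0.001, 0.0889] total [0.002, 0.002, 0.178]
```

arm_command([
  [[0.002, 0.001, 0.09], 0],
  [[0, 0, 0.08], 0],
  [[0, 0, 0.03], 0],
  [[0, 0, 0.02], 0],
  [[0, 0, 0.012], 0],
])

```text
t: 26.1
eef_pos: [622.1, 27.7, 56.9]
tcp_rot: [-3.141, -0.0, 1.772]
ft_force: [-3.5, -0.4, 1.0]
opening: 0.626
grip_force: 30.0
```

```bash
python3 -c "
from h import *;st()"
```

```text
t 26.1 p [622.1  27.7  56.9] rot [-3.141 -0.     1.772] F [-3.5 -0.4  1. ] M [-0.24  0.45 -0.02] open 59.5 grip 30.0 j6 -0.26
```

arm_command([
  [[0, -0.002, 0.04], 0],
  [[0, 0, 0.04], 0],
  [[0, 0, 0.035], 0],
  [[0, 0, 0.016], 0],
  [[0, 0, 0.01], 0],
])

```text
t: 26.6
eef_pos: [621.8, 28.0, 22.4]
tcp_rot: [3.142, 0.0, 1.772]
ft_force: [-12.1, -3.0, 38.8]
opening: 0.625
grip_force: 30.0
```

```bash
python3 -c "
from h import *;st()"
```

```text
t 26.6 p [621.8  28.   22.4] rot [3.142 0.    1.772] F [-12.1  -3.   38.8] M [-0.51  2.27  0.07] open 59.4 grip 30.0 j6 -0.26
```

arm_command([
  [[0, 0, -0.006], 0],
  [[0, 0, 0], 0],
  [[0, 0, 0], 0],
  [[0, 0, 0], 0],
  [[0, 0, 0], 0],
], claw=0.84)

```text
t: 27.1
eef_pos: [621.7, 28.1, 22.8]
tcp_rot: [-3.142, -0.0, 1.772]
ft_force: [0.1, -0.3, 0.2]
opening: 0.841
grip_force: 0.0
```

arm_command([
  [[0, 0, -0.05], 0],
  [[0, 0, -0.16], 0],
  [[0, 0, -0.15], 0],
  [[0, 0, 0], 0],
  [[0, 0, 0], 0],
])

```text
t: 27.6
eef_pos: [622.0, 28.1, 114.3]
tcp_rot: [3.14, 0.0, 1.772]
ft_force: [-0.8, 0.2, -0.1]
opening: 0.838
grip_force: 0.0
```

```bash
python3 -c "
from h import *;st()
a=plan(433.9,-363.9,80,2.651);plan(z=2,start=a)"
```

```text
t 27.6 p [622.   28.1 114.3] rot [3.14  0.    1.772] F [-0.8  0.2 -0.1] M [0.02 0.01 0.02] open 79.7 grip 0.0 j6 -0.26
turn 7 rows of -0.0400
shift 11 rows of [-0.0068, -0.158, 0.0125] total [-0.075, -1.738, 0.137]
shift 2 rows of [0.0, 0.0, 0.156] total [0.0, 0.0, 0.312]
```

arm_command([
  [[0, 0, 0], -0.04],
  [[0, 0, 0], -0.04],
  [[0, 0, 0], -0.04],
  [[0, 0, 0], -0.04],
  [[0, 0, 0], -0.04],
])

```text
t: 28.1
eef_pos: [621.1, 28.1, 111.7]
tcp_rot: [-3.14, -0.002, 2.406]
ft_force: [0.4, -0.2, -0.2]
opening: 0.84
grip_force: 0.0
```

arm_command([
  [[0, 0, 0], -0.04],
  [[0, 0, 0], -0.04],
  [[-0.0068, -0.158, 0.0125], 0],
  [[-0.0068, -0.158, 0.0125], 0],
  [[-0.0068, -0.158, 0.0125], 0],
])

```text
t: 28.6
eef_pos: [569.2, -79.6, 102.3]
tcp_rot: [-3.141, -0.002, 2.653]
ft_force: [0.3, -0.5, -0.0]
opening: 0.841
grip_force: 0.0
```

arm_command([
  [[-0.0068, -0.158, 0.0125], 0],
  [[-0.0068, -0.158, 0.0125], 0],
  [[-0.0068, -0.158, 0.0125], 0],
  [[-0.0068, -0.158, 0.0125], 0],
  [[-0.0068, -0.158, 0.0125], 0],
])

```text
t: 29.1
eef_pos: [483.7, -258.1, 86.8]
tcp_rot: [3.141, -0.002, 2.652]
ft_force: [0.4, -0.7, 0.8]
opening: 0.834
grip_force: 0.0
```

arm_command([
  [[-0.0068, -0.158, 0.0125], 0],
  [[-0.0068, -0.158, 0.0125], 0],
  [[-0.0068, -0.158, 0.0125], 0],
  [[0, 0, 0], 0],
  [[0, 0, 0], 0],
])

```text
t: 29.6
eef_pos: [433.0, -364.1, 77.5]
tcp_rot: [3.141, -0.002, 2.65]
ft_force: [-0.2, 0.7, -0.3]
opening: 0.837
grip_force: 0.0
```

```bash
python3 -c "
from h import *;st()
a=plan(433.9,-363.9,2,2.651)"
```

```text
t 29.6 p [ 433.  -364.1   77.5] rot [ 3.141e+00 -2.000e-03  2.650e+00] F [-0.2  0.7 -0.3] M [-0.02 -0.03 -0.02] open 79.5 grip 0.0 j6 -1.9
turn 1 rows of -0.0003
shift 2 rows of [-0.0013, 0.0013, 0.151] total [-0.003, 0.003, 0.302]
```

arm_command([
  [[-0.003, 0.003, 0.12], 0],
  [[0, 0, 0.12], 0],
  [[0, 0, 0.06], 0],
  [[0, 0, 0.002], 0],
  [[0, 0, 0], 0],
])

```text
t: 30.1
eef_pos: [435.3, -362.5, 2.6]
tcp_rot: [3.141, -0.001, 2.653]
ft_force: [0.3, -0.6, -0.1]
opening: 0.838
grip_force: 0.0
```

arm_command([
  [[0, 0, 0], 0],
  [[0, 0, 0], 0],
  [[0, 0, 0], 0],
  [[0, 0, 0], 0],
  [[0, 0, 0], 0],
], claw=0.5)

```text
t: 30.6
eef_pos: [435.1, -363.8, 3.4]
tcp_rot: [3.142, 0.0, 2.652]
ft_force: [-0.2, 2.2, 4.4]
opening: 0.626
grip_force: 30.0
```

```bash
python3 -c "
from h import *;st()
a=plan(z=115);plan(621.9,27.8,115,1.774,start=a)"
```

```text
t 30.6 p [ 435.1 -363.8    3.4] rot [3.142 0.    2.652] F [-0.2  2.2  4.4] M [ 0.26 -0.14 -0.02] open 59.5 grip 30.0 j6 -1.89
shift 3 rows of [0.0, 0.0, -0.1488] total [0.0, 0.0, -0.446]
turn 7 rows of 0.0399
shift 11 rows of [0.1258, 0.0953, 0.0] total [1.383, 1.048, 0.0]
```

arm_command([
  [[0, 0, -0.15], 0],
  [[0, 0, -0.15], 0],
  [[0, 0, -0.15], 0],
  [[0, 0, 0], 0.04],
  [[0, 0, 0], 0.04],
])

```text
t: 31.1
eef_pos: [435.0, -364.1, 116.8]
tcp_rot: [-3.141, 0.002, 2.396]
ft_force: [-0.2, 0.3, -1.2]
opening: 0.624
grip_force: 30.0
```

arm_command([
  [[0, 0, 0], 0.04],
  [[0, 0, 0], 0.04],
  [[0, 0, 0], 0.04],
  [[0, 0, 0], 0.04],
  [[0, 0, 0], 0.0393],
])

```text
t: 31.6
eef_pos: [434.7, -363.8, 115.4]
tcp_rot: [-3.141, -0.0, 1.769]
ft_force: [0.0, 0.5, -1.0]
opening: 0.625
grip_force: 30.0
```

arm_command([
  [[0.1258, 0.0953, 0], 0],
  [[0.1258, 0.0953, 0], 0],
  [[0.1258, 0.0953, 0], 0],
  [[0.1258, 0.0953, 0], 0],
  [[0.1258, 0.0953, 0], 0],
])

```text
t: 32.1
eef_pos: [520.1, -184.3, 115.5]
tcp_rot: [-3.141, -0.0, 1.774]
ft_force: [0.1, -0.7, -0.2]
opening: 0.623
grip_force: 30.0
```

arm_command([
  [[0.1258, 0.0953, 0], 0],
  [[0.1258, 0.0953, 0], 0],
  [[0.1258, 0.0953, 0], 0],
  [[0.1258, 0.0953, 0], 0],
  [[0.1258, 0.0953, 0], 0],
])

```text
t: 32.6
eef_pos: [605.0, -6.1, 115.5]
tcp_rot: [-3.141, -0.0, 1.774]
ft_force: [0.5, -0.4, -0.6]
opening: 0.623
grip_force: 30.0
```

arm_command([
  [[0.1208, 0.0953, 0], 0],
  [[0, 0, 0], 0],
  [[0, 0, 0], 0],
  [[0, 0, 0], 0],
  [[0, 0, 0], 0],
])

```text
t: 33.1
eef_pos: [621.5, 25.7, 115.6]
tcp_rot: [-3.141, -0.0, 1.773]
ft_force: [0.5, -1.1, -0.6]
opening: 0.631
grip_force: 30.0
```

```bash
python3 -c "
from h import *;st()
plan(622.1,26.5,57,1.774)"
```

```text
t 33.1 p [621.5  25.7 115.6] rot [-3.141 -0.     1.773] F [ 0.5 -1.1 -0.6] M [-0.08  0.06 -0.01] open 59.9 grip 30.0 j6 -0.27
shift 2 rows of [0.0013, 0.0015, 0.1172] total [0.003, 0.003, 0.234]
```

arm_command([
  [[0.003, 0.002, 0.09], 0],
  [[0, 0, 0.08], 0],
  [[0, 0, 0.03], 0],
  [[0, 0, 0.02], 0],
  [[0, 0, 0.014], 0],
])

```text
t: 33.6
eef_pos: [622.4, 26.7, 57.6]
tcp_rot: [3.141, 0.001, 1.774]
ft_force: [-2.5, -5.5, 4.3]
opening: 0.63
grip_force: 30.0
```

```bash
python3 -c "
from h import *;st()"
```

```text
t 33.6 p [622.4  26.7  57.6] rot [3.141e+00 1.000e-03 1.774e+00] F [-2.5 -5.5  4.3] M [-1.26  0.58 -0.01] open 59.8 grip 30.0 j6 -0.27
```

arm_command([
  [[-0.003, -0.003, 0.03], 0],
  [[0, 0, 0.03], 0],
  [[0, 0, 0.03], 0],
  [[0, 0, 0.012], 0],
  [[0, 0, 0.008], 0],
])

```text
t: 34.1
eef_pos: [621.9, 26.4, 31.2]
tcp_rot: [3.141, 0.0, 1.775]
ft_force: [-12.2, -4.7, 39.2]
opening: 0.627
grip_force: 30.0
```

```bash
python3 -c "
from h import *;st()"
```

```text
t 34.1 p [621.9  26.4  31.2] rot [3.141 0.    1.775] F [-12.2  -4.7  39.2] M [-0.94  2.29 -0.03] open 59.5 grip 30.0 j6 -0.27
```

arm_command([
  [[0, 0, -0.006], 0],
  [[0, 0, 0], 0],
  [[0, 0, 0], 0],
  [[0, 0, 0], 0],
  [[0, 0, 0], 0],
], claw=0.84)

```text
t: 34.6
eef_pos: [621.5, 26.9, 30.8]
tcp_rot: [-3.141, -0.0, 1.774]
ft_force: [-0.8, 0.4, 0.3]
opening: 0.838
grip_force: 0.0
```

arm_command([
  [[0, 0, -0.05], 0],
  [[0, 0, -0.16], 0],
  [[0, 0, -0.12], 0],
  [[0, 0, 0], 0],
  [[0, 0, 0], 0],
])

```text
t: 35.1
eef_pos: [621.7, 26.7, 114.6]
tcp_rot: [3.14, 0.0, 1.774]
ft_force: [-0.3, 0.1, -0.8]
opening: 0.842
grip_force: 0.0
```

```bash
python3 -c "
from h import *;st()
a=plan(555.3,309,100);plan(yaw=4.69,start=a)"
```

```text
t 35.1 p [621.7  26.7 114.6] rot [3.14  0.    1.774] F [-0.3  0.1 -0.8] M [-0.08  0.06  0.  ] open 80.0 grip 0.0 j6 -0.27
shift 8 rows of [0.1449, -0.004, 0.0073] total [1.16, -0.032, 0.059]
turn 21 rows of -0.0442
shift 1 rows of [0.0, 0.0, 0.0] total [0.0, 0.0, 0.0]
```

arm_command([
  [[0.1449, -0.004, 0.0073], 0],
  [[0.1449, -0.004, 0.0073], 0],
  [[0.1449, -0.004, 0.0073], 0],
  [[0.1449, -0.004, 0.0073], 0],
  [[0.1449, -0.004, 0.0073], 0],
])

```text
t: 35.6
eef_pos: [579.0, 204.3, 103.3]
tcp_rot: [-3.14, -0.0, 1.774]
ft_force: [1.1, 0.6, 0.9]
opening: 0.842
grip_force: 0.0
```

arm_command([
  [[0.1449, -0.004, 0.0073], 0],
  [[0.1449, -0.004, 0.0073], 0],
  [[0.1449, -0.004, 0.0073], 0],
  [[0, 0, 0], -0.0442],
  [[0, 0, 0], -0.0442],
])

```text
t: 36.1
eef_pos: [554.0, 309.9, 97.6]
tcp_rot: [-3.139, -0.0, 2.06]
ft_force: [-0.1, -0.8, 0.1]
opening: 0.84
grip_force: 0.0
```

arm_command([
  [[0, 0, 0], -0.0442],
  [[0, 0, 0], -0.0442],
  [[0, 0, 0], -0.0442],
  [[0, 0, 0], -0.0442],
  [[0, 0, 0], -0.0442],
])

```text
t: 36.6
eef_pos: [554.5, 308.7, 97.7]
tcp_rot: [-3.14, -0.002, 2.752]
ft_force: [0.0, 0.1, -0.3]
opening: 0.838
grip_force: 0.0
```

arm_command([
  [[0, 0, 0], -0.0442],
  [[0, 0, 0], -0.0442],
  [[0, 0, 0], -0.0442],
  [[0, 0, 0], -0.0442],
  [[0, 0, 0], -0.0442],
])

```text
t: 37.1
eef_pos: [554.6, 308.6, 97.8]
tcp_rot: [-3.141, -0.002, -2.837]
ft_force: [0.3, 0.1, -0.6]
opening: 0.838
grip_force: 0.0
```

arm_command([
  [[0, 0, 0], -0.0442],
  [[0, 0, 0], -0.0442],
  [[0, 0, 0], -0.0442],
  [[0, 0, 0], -0.0442],
  [[0, 0, 0], -0.0442],
])

```text
t: 37.6
eef_pos: [554.5, 308.7, 97.7]
tcp_rot: [3.14, -0.002, -2.142]
ft_force: [0.6, 0.0, -0.0]
opening: 0.84
grip_force: 0.0
```

```bash
python3 -c "
from h import *;st()
a=plan(555.3,309,2,yaw=4.69)"
```

```text
t 37.6 p [554.5 308.7  97.7] rot [ 3.140e+00 -2.000e-03 -2.142e+00] F [ 0.6  0.  -0. ] M [ 0.07  0.1  -0.02] open 79.8 grip 0.0 j6 -2.17
turn 4 rows of -0.0437
shift 3 rows of [-0.0005, -0.001, 0.1277] total [-0.001, -0.003, 0.383]
```

arm_command([
  [[0, 0, 0], -0.0389],
  [[0, 0, 0], -0.0389],
  [[0, 0, 0], -0.0389],
  [[0, 0, 0], -0.0389],
  [[0, 0, 0], 0],
])

```text
t: 38.1
eef_pos: [554.6, 308.7, 97.9]
tcp_rot: [3.14, -0.001, -1.658]
ft_force: [-1.1, 0.1, 0.5]
opening: 0.838
grip_force: 0.0
```

arm_command([
  [[-0.001, -0.003, 0.14], 0],
  [[0, 0, 0.14], 0],
  [[0, 0, 0.08], 0],
  [[0, 0, 0.022], 0],
  [[0, 0, 0], 0],
])

```text
t: 38.6
eef_pos: [555.5, 308.9, 2.8]
tcp_rot: [3.14, -0.001, -1.661]
ft_force: [0.3, -0.1, 0.1]
opening: 0.84
grip_force: 0.0
```

arm_command([
  [[0, 0, 0], 0],
  [[0, 0, 0], 0],
  [[0, 0, 0], 0],
  [[0, 0, 0], 0],
  [[0, 0, 0], 0],
], claw=0.5)

```text
t: 39.1
eef_pos: [556.2, 309.3, 4.5]
tcp_rot: [-3.141, 0.001, -1.66]
ft_force: [-1.0, -0.4, 6.5]
opening: 0.63
grip_force: 29.3
```

```bash
python3 -c "
from h import *;st()
a=plan(z=115);plan(621.9,27.2,115,1.774,start=[*a[:3],4.63])"
```

```text
t 39.1 p [556.2 309.3   4.5] rot [-3.141e+00  1.000e-03 -1.660e+00] F [-1.  -0.4  6.5] M [ 0.1   0.55 -0.01] open 59.9 grip 29.3 j6 -2.65
shift 3 rows of [0.0, 0.0, -0.1473] total [0.0, 0.0, -0.442]
turn 21 rows of 0.0433
shift 8 rows of [-0.1448, 0.0037, 0.0] total [-1.158, 0.03, 0.0]
```

arm_command([
  [[0, 0, -0.15], 0],
  [[0, 0, -0.15], 0],
  [[0, 0, -0.145], 0],
  [[0, 0, 0], 0],
  [[0, 0, 0], 0],
])

```text
t: 39.6
eef_pos: [556.0, 309.1, 115.3]
tcp_rot: [-3.14, 0.001, -1.659]
ft_force: [-1.1, 0.3, -0.5]
opening: 0.63
grip_force: 29.4
```

arm_command([
  [[0, 0, 0], 0.0453],
  [[0, 0, 0], 0.0453],
  [[0, 0, 0], 0.0453],
  [[0, 0, 0], 0.0453],
  [[0, 0, 0], 0.0453],
])

```text
t: 40.1
eef_pos: [555.2, 308.7, 112.8]
tcp_rot: [3.141, -0.003, -2.377]
ft_force: [-0.4, 0.8, -0.1]
opening: 0.631
grip_force: 29.4
```

arm_command([
  [[0, 0, 0], 0.0453],
  [[0, 0, 0], 0.0453],
  [[0, 0, 0], 0.0453],
  [[0, 0, 0], 0.0453],
  [[0, 0, 0], 0.0453],
])

```text
t: 40.6
eef_pos: [555.2, 308.7, 112.8]
tcp_rot: [-3.141, -0.003, -3.088]
ft_force: [-1.4, -0.2, -1.5]
opening: 0.633
grip_force: 29.4
```

arm_command([
  [[0, 0, 0], 0.0453],
  [[0, 0, 0], 0.0453],
  [[0, 0, 0], 0.0453],
  [[0, 0, 0], 0.0453],
  [[0, 0, 0], 0.0453],
])

```text
t: 41.1
eef_pos: [555.2, 308.8, 112.8]
tcp_rot: [-3.139, -0.001, 2.483]
ft_force: [0.3, 0.1, -1.3]
opening: 0.629
grip_force: 29.4
```

arm_command([
  [[0, 0, 0], 0.0453],
  [[0, 0, 0], 0.0453],
  [[0, 0, 0], 0.0453],
  [[0, 0, 0], 0.0453],
  [[0, 0, 0], 0.0453],
])

```text
t: 41.6
eef_pos: [555.2, 308.7, 112.8]
tcp_rot: [-3.139, 0.001, 1.772]
ft_force: [0.1, 0.1, -0.7]
opening: 0.63
grip_force: 29.4
```

arm_command([
  [[-0.1448, 0.0037, 0], 0],
  [[-0.1448, 0.0037, 0], 0],
  [[-0.1448, 0.0037, 0], 0],
  [[-0.1448, 0.0037, 0], 0],
  [[-0.1448, 0.0037, 0], 0],
])

```text
t: 42.1
eef_pos: [597.1, 131.4, 113.0]
tcp_rot: [-3.139, -0.0, 1.778]
ft_force: [0.2, -1.3, -0.6]
opening: 0.629
grip_force: 29.4
```

arm_command([
  [[-0.1448, 0.0037, 0], 0],
  [[-0.1448, 0.0037, 0], 0],
  [[-0.1448, 0.0037, 0], 0],
  [[0, 0, 0], 0],
  [[0, 0, 0], 0],
])

```text
t: 42.6
eef_pos: [622.0, 26.7, 113.2]
tcp_rot: [-3.139, -0.001, 1.776]
ft_force: [-0.3, -0.2, -0.9]
opening: 0.632
grip_force: 29.4
```

```bash
python3 -c "
from h import *;st()
plan(621.9,27.2,57,1.774)"
```

```text
t 42.6 p [622.   26.7 113.2] rot [-3.139e+00 -1.000e-03  1.776e+00] F [-0.3 -0.2 -0.9] M [-0.04  0.04  0.01] open 60.1 grip 29.4 j6 -0.27
turn 1 rows of 0.0006
shift 2 rows of [0.001, 0.0001, 0.1124] total [0.002, 0.0, 0.225]
```

arm_command([
  [[0.002, 0, 0.09], 0.011],
  [[0, 0, 0.08], 0],
  [[0, 0, 0.03], 0],
  [[0, 0, 0.015], 0],
  [[0, 0, 0.01], 0],
])

```text
t: 43.1
eef_pos: [622.3, 27.9, 58.8]
tcp_rot: [-3.141, 0.0, 1.744]
ft_force: [-3.8, -5.5, 6.4]
opening: 0.626
grip_force: 29.8
```

```bash
python3 -c "
from h import *;st()"
```

```text
t 43.1 p [622.3  27.9  58.8] rot [-3.141  0.     1.744] F [-3.8 -5.5  6.4] M [-1.23  0.67 -0.07] open 59.5 grip 29.8 j6 -0.23
```

arm_command([
  [[-0.004, -0.003, 0.02], -0.005],
  [[0, 0, 0.02], 0],
  [[0, 0, 0.02], 0],
  [[0, 0, 0.012], 0],
  [[0, 0, 0.008], 0],
])

```text
t: 43.6
eef_pos: [621.9, 26.9, 39.6]
tcp_rot: [3.142, -0.0, 1.759]
ft_force: [-11.6, 0.5, 29.7]
opening: 0.624
grip_force: 30.0
```

```bash
python3 -c "
from h import *;st()"
```

```text
t 43.6 p [621.9  26.9  39.6] rot [ 3.142 -0.     1.759] F [-11.6   0.5  29.7] M [0.19 2.45 0.3 ] open 59.3 grip 30.0 j6 -0.25
```

arm_command([
  [[0, 0, -0.006], 0],
  [[0, 0, 0], 0],
  [[0, 0, 0], 0],
  [[0, 0, 0], 0],
  [[0, 0, 0], 0],
], claw=0.84)

```text
t: 44.1
eef_pos: [622.0, 26.6, 39.8]
tcp_rot: [-3.141, -0.0, 1.759]
ft_force: [0.1, -0.8, -1.2]
opening: 0.838
grip_force: 0.0
```

arm_command([
  [[0, 0, -0.05], 0],
  [[0, 0, -0.16], 0],
  [[0, 0, -0.15], 0],
  [[-0.16, 0, 0], 0],
  [[-0.16, 0, 0], 0],
])

```text
t: 44.6
eef_pos: [637.6, -52.2, 132.6]
tcp_rot: [3.138, 0.001, 1.761]
ft_force: [0.6, 0.1, -0.2]
opening: 0.841
grip_force: 0.0
```

arm_command([
  [[-0.16, 0, 0], 0],
  [[-0.16, 0, 0], 0],
  [[-0.16, 0, 0], 0],
  [[-0.16, 0, 0], 0],
  [[-0.1, 0, 0], 0],
])

```text
t: 45.1
eef_pos: [671.6, -236.7, 130.9]
tcp_rot: [3.141, 0.001, 1.757]
ft_force: [0.1, 0.8, -0.1]
opening: 0.84
grip_force: 0.0
```

```bash
python3 - <<'E'
from h import *
st()
im,d=look('top');sc,e=look('scene')
for k,z in (('sep',44),):
    print(k,fitplate('top',im,622,28,k,z),fitplate('scene',sc,622,28,k,z))
C=cloud('top',d)
def ms(x,y,r,z0,z1):
    m=(abs(C[...,0]-x)<r)&(abs(C[...,1]-y)<r)&(C[...,2]>z0)&(C[...,2]<z1);return m.sum(),C[m].mean(0).round(1)
print('sink',ms(402,324,60,45,75),'collar',ms(417,-100,60,14,35),'hub',ms(622,28,30,54,80),'bank',ms(597,151,45,30,42))
u=np.array([-.2023,.9793])
for o in (-50,25,-25,50): 
    p=np.array([621.9,27.3])+o*u; print('z at',o,ms(p[0],p[1],7,-10,90))
for l in ('collar','sink','hub_foot','bank_top'): print(l,[(np.round(r['position']).tolist(),round(r['confidence'],2)) for c in ('top','scene') for r in models.mark_of(c,l)[:2]])
cv2.imwrite('pics/c1.png',np.hstack([rect('top',im,615,60,44,130,2)[60:460],cv2.resize(sc[170:250,180:310],(650,400),interpolation=2)[:,:280]])[:,:,::-1])
E
```

```text
t 45.1 p [ 671.6 -236.7  130.9] rot [3.141e+00 1.000e-03 1.757e+00] F [ 0.1  0.8 -0.1] M [-0.1   0.06 -0.  ] open 79.8 grip 0.0 j6 -0.62
sep (np.float64(623.7), np.float64(29.3), np.float64(0.22), np.float64(0.676)) (np.float64(627.1), np.float64(25.8), np.float64(0.623), np.float64(0.541))
sink (np.int64(116), array([401.3, 321.9,  56.8])) collar (np.int64(0), array([nan, nan, nan])) hub (np.int64(49), array([621.6,  28.6,  62.1])) bank (np.int64(144), array([596.6, 151. ,  35.8]))
z at -50 (np.int64(21), array([632.3, -21.2,  42.9]))
z at 25 (np.int64(21), array([616. ,  51.9,  45.8]))
z at -25 (np.int64(20), array([627. ,   2.5,  45.4]))
z at 50 (np.int64(18), array([611.8,  75.5,  36.4]))
collar [([414.0, -103.0, -2.0], 0.78), ([608.0, 85.0, 1.0], 0.33)]
sink [([403.0, 330.0, -3.0], 0.62), ([403.0, 328.0, -1.0], 0.91)]
hub_foot [([621.0, 24.0, 8.0], 0.66), ([623.0, 31.0, 8.0], 0.83)]
bank_top [([592.0, 151.0, 35.0], 0.57), ([598.0, 150.0, 35.0], 0.58)]<stdin>:8: RuntimeWarning: Mean of empty slice.
  ret = um.true_divide(
```

View pics/c1.png

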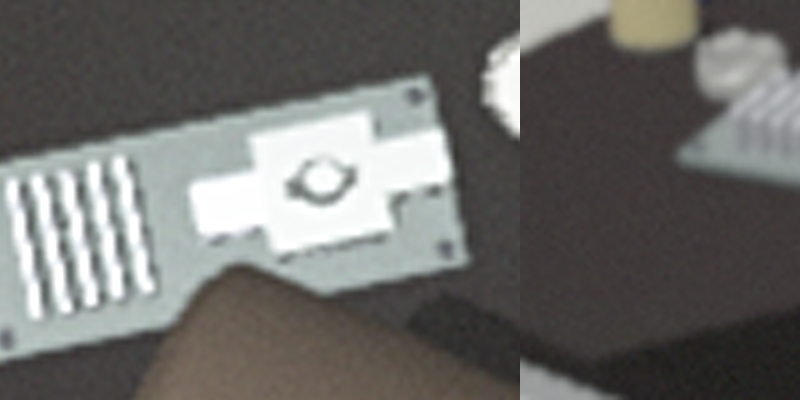

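```bash
cat >> h.py <<'E'
def collar(x=416,y=-101):
    from scipy.optimize import least_squares
    out=[]
    for cam in('top','scene'):
        im,d=look(cam);C=cloud(cam,d)
        m=(abs(C[...,0]-x)<55)&(abs(C[...,1]-y)<55)&(C[...,2]>17)&(C[...,2]<28)
        p=C[m][:,:2]
        if len(p)>15:
            r=least_squares(lambda q:np.hypot(*(p-q[:2]).T)-23.5,[x,y],loss='soft_l1');print(cam,len(p),C[m].mean(0).round(1),r.x.round(1),'rms',np.sqrt((r.fun**2).mean()).round(1))
        else: print(cam,len(p))
E
python3 -c "
from h import *
collar()
plan(417,-101,100)"
```

```text
top 0
scene 167 [ 414.3 -103.4   21. ] [ 416.3 -102.7] rms 2.1
shift 8 rows of [0.0888, -0.1126, 0.0151] total [0.71, -0.901, 0.121]
```

```bash
python3 -c "
import numpy as np
from scipy.optimize import least_squares
for cam in('top','scene'):
    C=np.load(cam+'0.npy');x,y=416,-101
    m=(abs(C[...,0]-x)<55)&(abs(C[...,1]-y)<55)&(C[...,2]>17)&(C[...,2]<28)
    p=C[m][:,:2]
    r=least_squares(lambda q:np.hypot(*(p-q[:2]).T)-23.5,[x,y],loss='soft_l1');print(cam,len(p),C[m].mean(0).round(1),r.x.round(1))"
```

```text
top 93 [419.5 -98.9  21.8] [418.7 -98.8]
scene 162 [ 414.1 -103.3   21.2] [ 416.  -102.4]
```

arm_command([
  [[0.0888, -0.1126, 0.0151], 0],
  [[0.0888, -0.1126, 0.0151], 0],
  [[0.0888, -0.1126, 0.0151], 0],
  [[0.0888, -0.1126, 0.0151], 0],
  [[0.0888, -0.1126, 0.0151], 0],
])

```text
t: 46.2
eef_pos: [511.2, -150.2, 111.2]
tcp_rot: [3.141, 0.0, 1.759]
ft_force: [0.7, 0.3, 0.1]
opening: 0.838
grip_force: 0.0
```

arm_command([
  [[0.0888, -0.1126, 0.0151], 0],
  [[0.0888, -0.1126, 0.0151], 0],
  [[0.0888, -0.1126, 0.0151], 0],
  [[0, 0, 0], 0],
  [[0, 0, 0], 0],
])

```text
t: 46.7
eef_pos: [417.4, -101.4, 100.2]
tcp_rot: [3.141, 0.001, 1.759]
ft_force: [0.4, 0.1, 0.6]
opening: 0.841
grip_force: 0.0
```

arm_command([
  [[0.0066, 0.0058, 0.12], 0],
  [[0, 0, 0.12], 0],
  [[0, 0, 0.1], 0],
  [[0, 0, 0.028], 0],
  [[0, 0, 0], 0],
])

```text
t: 47.2
eef_pos: [418.6, -99.7, 7.2]
tcp_rot: [-3.141, -0.001, 1.759]
ft_force: [-0.4, -0.5, 1.3]
opening: 0.839
grip_force: 0.0
```

arm_command([
  [[0, 0, 0], 0],
  [[0, 0, 0], 0],
  [[0, 0, 0], 0],
  [[0, 0, 0], 0],
  [[0, 0, 0], 0],
], claw=0.45)

```text
t: 47.7
eef_pos: [418.3, -99.5, 8.4]
tcp_rot: [3.141, 0.0, 1.759]
ft_force: [-1.2, -0.9, 8.1]
opening: 0.555
grip_force: 30.0
```

```bash
python3 -c "
from h import *;st()
a=plan(z=120);plan(621.9,27.3,120,start=[*a[:3],1.759])"
```

```text
t 47.7 p [418.3 -99.5   8.4] rot [3.141 0.    1.759] F [-1.2 -0.9  8.1] M [-0.07  0.39  0.03] open 52.8 grip 30.0 j6 -0.58
shift 3 rows of [0.0, 0.0, -0.1488] total [0.0, 0.0, -0.446]
shift 6 rows of [0.0577, 0.1492, 0.0] total [0.346, 0.895, 0.0]
```

arm_command([
  [[0, 0, -0.15], 0],
  [[0, 0, -0.15], 0],
  [[0, 0, -0.15], 0],
  [[0.0577, 0.1492, 0], 0],
  [[0.0577, 0.1492, 0], 0],
])

```text
t: 48.2
eef_pos: [487.2, -57.1, 122.2]
tcp_rot: [3.138, 0.001, 1.757]
ft_force: [0.9, 0.4, -2.3]
opening: 0.556
grip_force: 30.0
```

arm_command([
  [[0.0577, 0.1492, 0], 0],
  [[0.0577, 0.1492, 0], 0],
  [[0.0577, 0.1492, 0], 0],
  [[0.0577, 0.1492, 0], 0],
  [[0, 0, 0], 0],
])

```text
t: 48.7
eef_pos: [624.8, 29.7, 120.0]
tcp_rot: [3.139, 0.0, 1.761]
ft_force: [-0.9, 0.6, -2.1]
opening: 0.557
grip_force: 30.0
```

```bash
python3 -c "
from h import *;st()
sc,e=look('scene');cv2.imwrite('pics/d1.png',cv2.resize(sc[100:250,190:340],(600,600),interpolation=2)[:,:,::-1])
C=cloud('scene',e);s=state()['eef_pos']
m=(abs(C[...,0]-s[0])<45)&(abs(C[...,1]-s[1])<45)&(C[...,2]>s[2]-20)&(C[...,2]<s[2]+12)
print(m.sum(),np.percentile(C[m],[5,50,95],axis=0).round())
plan(621.9,27.3,72)"
```

```text
t 48.7 p [624.8  29.7 120. ] rot [3.139 0.    1.761] F [-0.9  0.6 -2.1] M [-0.1   0.11  0.  ] open 52.9 grip 30.0 j6 -0.25
141 [[595.   1. 113.]
 [610.  15. 123.]
 [647.  38. 131.]]
shift 2 rows of [-0.0022, -0.002, 0.0955] total [-0.004, -0.004, 0.191]
```

View pics/d1.png

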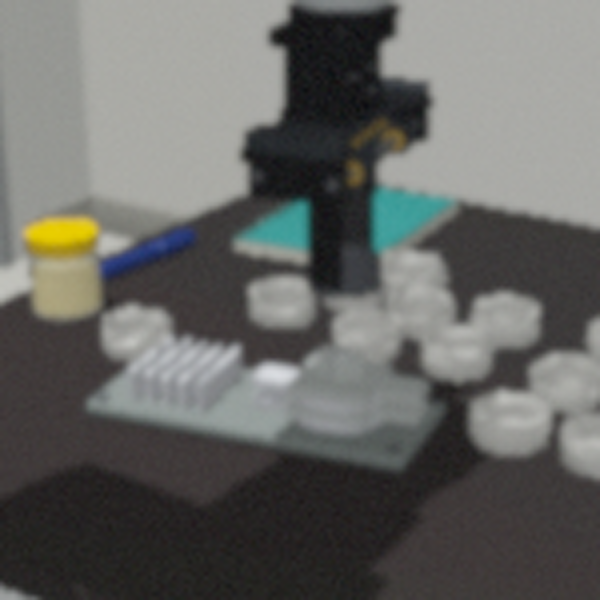

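arm_command([
  [[0, 0, 0.09], 0],
  [[0, 0, 0.08], 0],
  [[0, 0, 0], 0],
  [[0, 0, 0], 0],
  [[0, 0, 0], 0],
])

```text
t: 49.25
eef_pos: [622.1, 27.0, 78.9]
tcp_rot: [3.14, 0.0, 1.758]
ft_force: [-0.9, -1.0, -1.6]
opening: 0.556
grip_force: 30.0
```

```bash
python3 -c "
from h import *;st()
plan(621.9,27.3,62)"
```

```text
t 49.2 p [622.1  27.   78.9] rot [3.14  0.    1.758] F [-0.9 -1.  -1.6] M [-0.07  0.07 -0.06] open 52.9 grip 30.0 j6 -0.25
shift 1 rows of [0.0011, -0.0004, 0.0678] total [0.001, -0.0, 0.068]
```

arm_command([
  [[0.001, 0, 0.025], 0],
  [[0, 0, 0.025], 0],
  [[0, 0, 0.025], 0],
  [[0, 0, 0.012], 0],
  [[0, 0, 0], 0],
])

```text
t: 49.75
eef_pos: [621.5, 27.6, 55.3]
tcp_rot: [-3.141, -0.0, 1.759]
ft_force: [-0.3, -0.1, -0.4]
opening: 0.556
grip_force: 30.0
```

```bash
python3 -c "
from h import *;st()"
```

```text
t 49.8 p [621.5  27.6  55.3] rot [-3.141 -0.     1.759] F [-0.3 -0.1 -0.4] M [-0.06  0.06 -0.04] open 52.8 grip 30.0 j6 -0.25
```

arm_command([
  [[0, 0, 0.008], 0],
  [[0, 0, 0.006], 0],
  [[0, 0, 0], 0],
  [[0, 0, 0], 0],
  [[0, 0, 0], 0],
])

```text
t: 50.25
eef_pos: [621.8, 27.6, 52.6]
tcp_rot: [3.141, -0.0, 1.759]
ft_force: [0.2, 0.1, -1.4]
opening: 0.553
grip_force: 30.0
```

```bash
python3 -c "
from h import *;st()"
```

```text
t 50.2 p [621.8  27.6  52.6] rot [ 3.141 -0.     1.759] F [ 0.2  0.1 -1.4] M [-0.06  0.07 -0.02] open 52.6 grip 30.0 j6 -0.25
```

arm_command([
  [[0, 0, 0.005], 0],
  [[0, 0, 0.005], 0],
  [[0, 0, 0], 0],
  [[0, 0, 0], 0],
  [[0, 0, 0], 0],
])

```text
t: 50.75
eef_pos: [622.0, 27.6, 52.3]
tcp_rot: [3.14, 0.0, 1.759]
ft_force: [-7.9, 0.1, 21.5]
opening: 0.558
grip_force: 30.0
```

```bash
python3 -c "
from h import *;st()"
```

```text
t 50.8 p [622.   27.6  52.3] rot [3.14  0.    1.759] F [-7.9  0.1 21.5] M [-0.1   1.56  0.03] open 53.0 grip 30.0 j6 -0.25
```

arm_command([
  [[0, 0, -0.004], 0],
  [[0, 0, 0], 0],
  [[0, 0, 0], 0],
  [[0, 0, 0], 0],
  [[0, 0, 0], 0],
], claw=0.84)

```text
t: 51.25
eef_pos: [621.7, 27.6, 50.8]
tcp_rot: [-3.141, -0.0, 1.759]
ft_force: [0.8, -0.1, 0.5]
opening: 0.836
grip_force: 0.0
```

arm_command([
  [[0, 0, -0.05], 0],
  [[0, 0, -0.16], 0],
  [[0, 0, -0.15], 0],
  [[-0.16, 0, 0], 0],
  [[-0.16, 0, 0], 0],
])

```text
t: 51.75
eef_pos: [637.5, -51.2, 143.6]
tcp_rot: [3.138, 0.001, 1.761]
ft_force: [1.7, 0.6, -0.1]
opening: 0.839
grip_force: 0.0
```

arm_command([
  [[-0.1, 0, 0], -0.0455],
  [[0, 0, 0], -0.0455],
  [[0, 0, 0], -0.0455],
  [[0, 0, 0], -0.0455],
  [[0, 0, 0], -0.0455],
])

```text
t: 52.25
eef_pos: [641.5, -75.7, 142.0]
tcp_rot: [3.141, 0.0, 2.479]
ft_force: [-0.4, -0.0, -0.3]
opening: 0.838
grip_force: 0.0
```

```bash
python3 - <<'E'
from h import *
st()
im,d=look('top');sc,e=look('scene')
for C,n in ((cloud('top',d),'top'),(cloud('scene',e),'scene')):
    def ms(x,y,r,z0,z1):
        m=(abs(C[...,0]-x)<r)&(abs(C[...,1]-y)<r)&(C[...,2]>z0)&(C[...,2]<z1);return m.sum(),np.round(C[m].mean(0),1),(C[m].min(0).round(),C[m].max(0).round())
    print(n,'sink',ms(402,324,70,50,75));print('collar',ms(622,27,32,60,75));print('bank',ms(597,151,45,31,42))
R=rect('top',im,402,323,58,60,3);R2=rect('top',im,600,100,64,120,3)[180:540]
cv2.imwrite('pics/e1.png',cv2.resize(np.hstack([R,R2]),None,fx=.72,fy=.72)[:,:,::-1])
m=(cv2.cvtColor(rect('top',im,402,323,32,60,2),cv2.COLOR_RGB2GRAY)>150).astype(np.uint8)
for c in cv2.findContours(m,0,2)[0]:
    if 2000<cv2.contourArea(c):
        (u,v),s,a=cv2.minAreaRect(c);print('spine',402+60-(v+.5)/2,323+60-(u+.5)/2,np.array(s)/2,a)
E
```

```text
t 52.2 p [641.5 -75.7 142. ] rot [3.141 0.    2.479] F [-0.4 -0.  -0.3] M [-0.04  0.01 -0.01] open 79.6 grip 0.0 j6 -1.13<stdin>:6: RuntimeWarning: Mean of empty slice.
  ret = um.true_divide(
Traceback (most recent call last):
ValueError: zero-size array to reduction operation minimum which has no identity
```

```bash
python3 - <<'E'
from h import *
im,d=look('top');sc,e=look('scene')
C=cloud('top',d);S=cloud('scene',e)
for n,A in(('top',C),('scene',S)):
    m=(abs(A[...,0]-420)<110)&(abs(A[...,1]-330)<130)&(A[...,2]>45)&(A[...,2]<75)
    print(n,m.sum(),C[m].mean(0) if m.any() else '')
for l in ('sink','collar'): print(l,[(np.round(r['position']).tolist(),round(r['confidence'],2)) for c in ('top','scene') for r in models.mark_of(c,l)[:2]])
cv2.imwrite('pics/e1.png',cv2.resize(im[130:290,130:320],(665,560),interpolation=2)[:,:,::-1])
E
```

```text
top 0 
scene 126 [ 5.57409725e+02  3.83006111e+02 -2.43567361e-01]
sink [([382.0, 287.0, -2.0], 0.96), ([632.0, -19.0, 26.0], 0.27)]
collar [([594.0, 155.0, 39.0], 0.56), ([619.0, 22.0, 46.0], 0.57)]
```

View pics/e1.png

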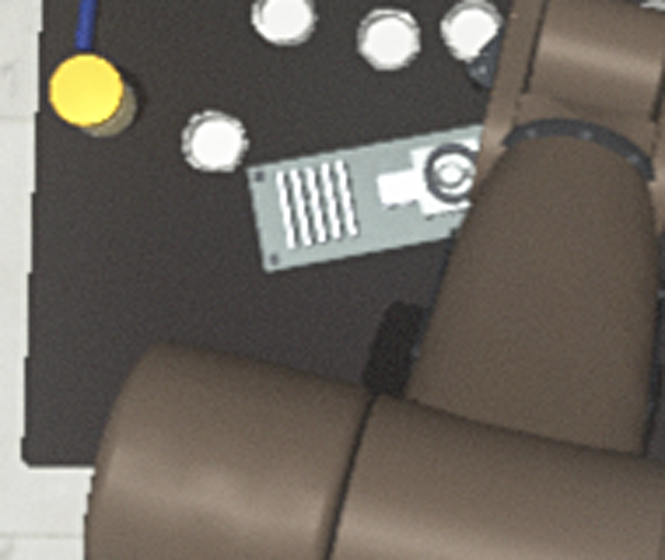

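```bash
python3 -c "
from h import *
plan(650,-240,yaw=3.179)"
```

```text
turn 6 rows of -0.0375
shift 5 rows of [-0.0019, -0.1317, 0.0] total [-0.01, -0.659, 0.0]
```

arm_command([
  [[0, 0, 0], -0.0445],
  [[0, 0, 0], -0.0445],
  [[0, 0, 0], -0.0445],
  [[0, 0, 0], -0.0445],
  [[0, 0, 0], -0.0445],
])

```text
t: 53.15
eef_pos: [641.4, -75.5, 141.1]
tcp_rot: [3.141, -0.0, -3.106]
ft_force: [-0.5, -0.0, 1.0]
opening: 0.841
grip_force: 0.0
```

arm_command([
  [[-0.002, -0.132, 0], 0],
  [[-0.002, -0.132, 0], 0],
  [[-0.002, -0.132, 0], 0],
  [[-0.002, -0.132, 0], 0],
  [[-0.002, -0.132, 0], 0],
])

```text
t: 53.65
eef_pos: [648.9, -241.7, 141.0]
tcp_rot: [3.141, -0.0, -3.112]
ft_force: [0.5, 0.6, 0.4]
opening: 0.837
grip_force: 0.0
```

```bash
python3 - <<'E'
from h import *
st()
im,d=look('top');sc,e=look('scene')
C=cloud('top',d);S=cloud('scene',e)
for n,A in(('top',C),('scene',S)):
    m=(abs(A[...,0]-400)<80)&(abs(A[...,1]-300)<90)&(A[...,2]>48)&(A[...,2]<70)
    if m.any():
        p=A[m];print(n,m.sum(),p.mean(0).round(1),p.min(0).round(),p.max(0).round());
        (u,v),s,a=cv2.minAreaRect(p[:,:2].astype(np.float32));print(u,v,s,a)
m=(cv2.cvtColor(rect('top',im,385,290,32,60,2),cv2.COLOR_RGB2GRAY)>150).astype(np.uint8)
for c in cv2.findContours(m,0,2)[0]:
    if 2000<cv2.contourArea(c):
        (u,v),s,a=cv2.minAreaRect(c);print('spine',385+60-(v+.5)/2,290+60-(u+.5)/2,np.array(s)/2,a)
cv2.imwrite('pics/e2.png',np.hstack([rect('top',im,385,290,58,65,3),rect('scene',sc,385,290,58,65,3)])[:,:,::-1])
E
```

```text
t 53.6 p [ 648.9 -241.7  141. ] rot [ 3.141 -0.    -3.112] F [0.5 0.6 0.4] M [ 0.04  0.04 -0.01] open 79.6 grip 0.0 j6 -2.05
top 107 [383.5 283.   56.7] [354. 274.  48.] [413. 293.  65.]
383.30963134765625 283.3839416503906 (58.87187957763672, 16.78348731994629) 6.261940002441406
scene 104 [379.8 280.9  55.1] [351. 275.  48.] [411. 292.  60.]
380.6138916015625 282.3686828613281 (59.67085647583008, 16.190902709960938) 2.690096139907837
spine 373.25000762939453 290.00000762939453 [119.49998474  95.99998474] 0.0
```

View pics/e2.png

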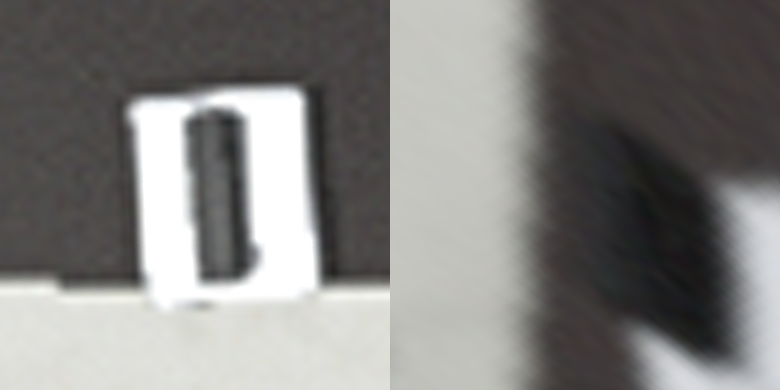

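```bash
python3 -c "
from h import *
a=plan(383.3,283,120,3.22);plan(z=39,start=a)"
```

```text
turn 1 rows of -0.0166
shift 15 rows of [0.0596, 0.1457, 0.0055] total [0.894, 2.185, 0.083]
shift 3 rows of [0.0, 0.0, 0.108] total [0.0, 0.0, 0.324]
```

arm_command([
  [[0, 0, 0], -0.0166],
  [[0.0596, 0.1457, 0.0055], 0],
  [[0.0596, 0.1457, 0.0055], 0],
  [[0.0596, 0.1457, 0.0055], 0],
  [[0.0596, 0.1457, 0.0055], 0],
], claw=0.5)

```text
t: 54.25
eef_pos: [576.5, -98.2, 135.5]
tcp_rot: [3.141, 0.0, -3.06]
ft_force: [0.1, 0.1, -0.5]
opening: 0.518
grip_force: 0.0
```

arm_command([
  [[0.0596, 0.1457, 0.0055], 0],
  [[0.0596, 0.1457, 0.0055], 0],
  [[0.0596, 0.1457, 0.0055], 0],
  [[0.0596, 0.1457, 0.0055], 0],
  [[0.0596, 0.1457, 0.0055], 0],
])

```text
t: 54.75
eef_pos: [487.0, 76.9, 128.8]
tcp_rot: [3.141, 0.0, -3.06]
ft_force: [0.8, 0.3, 0.8]
opening: 0.504
grip_force: 0.0
```

arm_command([
  [[0.0596, 0.1457, 0.0055], 0],
  [[0.0596, 0.1457, 0.0055], 0],
  [[0.0596, 0.1457, 0.0055], 0],
  [[0.0596, 0.1457, 0.0055], 0],
  [[0.0596, 0.1457, 0.0055], 0],
])

```text
t: 55.25
eef_pos: [397.5, 252.1, 122.0]
tcp_rot: [3.141, 0.0, -3.059]
ft_force: [-0.0, 0.5, 0.3]
opening: 0.502
grip_force: 0.0
```

arm_command([
  [[0.0596, 0.1457, 0.0055], 0],
  [[0, 0, 0], 0],
  [[0, 0, 0], 0],
  [[0, 0, 0], 0],
  [[0, 0, 0], 0],
])

```text
t: 55.75
eef_pos: [381.4, 284.8, 120.5]
tcp_rot: [3.142, 0.0, -3.06]
ft_force: [-0.1, -0.8, -0.2]
opening: 0.499
grip_force: 0.0
```

```bash
python3 -c "
from h import *
st()
plan(383.3,283,39,3.22)
sc,e=look('scene');S=cloud('scene',e)
m=(abs(S[...,0]-385)<60)&(abs(S[...,1]-285)<50)&(S[...,2]>48)&(S[...,2]<62)
p=S[m];print(m.sum(),p.mean(0).round(1),cv2.minAreaRect(p[:,:2].astype(np.float32)))"
```

```text
t 55.8 p [381.4 284.8 120.5] rot [ 3.142  0.    -3.06 ] F [-0.1 -0.8 -0.2] M [0.08 0.02 0.01] open 47.4 grip 0.0 j6 -1.15
turn 1 rows of 0.0009
shift 3 rows of [-0.0023, -0.0026, 0.1086] total [-0.007, -0.008, 0.326]
109 [378.2 280.2  55. ] ((381.0871276855469, 282.704833984375), (58.17089080810547, 16.76917266845703), 3.218158006668091)
```

arm_command([
  [[-0.0065, -0.0075, 0.1], 0],
  [[0, 0, 0.1], 0],
  [[0, 0, 0.08], 0],
  [[0, 0, 0.044], 0],
  [[0, 0, 0], 0],
])

```text
t: 56.3
eef_pos: [382.6, 283.2, 38.4]
tcp_rot: [-3.141, -0.002, -3.06]
ft_force: [-0.3, 0.8, 0.8]
opening: 0.499
grip_force: 0.0
```

arm_command([
  [[0, 0, 0], 0],
  [[0, 0, 0], 0],
  [[0, 0, 0], 0],
  [[0, 0, 0], 0],
  [[0, 0, 0], 0],
], claw=0.08)

```text
t: 56.8
eef_pos: [382.9, 283.9, 39.7]
tcp_rot: [3.141, 0.001, -3.059]
ft_force: [-0.4, 0.2, -1.1]
opening: 0.167
grip_force: 30.0
```

```bash
python3 -c "
from h import *
st()"
```

```text
t 56.8 p [382.9 283.9  39.7] rot [ 3.141e+00  1.000e-03 -3.059e+00] F [-0.4  0.2 -1.1] M [ 0.14 -0.03  0.01] open 15.8 grip 30.0 j6 -1.15
```

```bash
python3 -c "
from h import *
a=plan(z=125);plan(596.2,150.7,125,3.345,start=[*a[:3],3.224])"
```

```text
shift 3 rows of [0.0, 0.0, -0.1137] total [0.0, 0.0, -0.341]
turn 1 rows of -0.0385
shift 7 rows of [-0.104, -0.0992, 0.0] total [-0.728, -0.694, 0.0]
```

arm_command([
  [[0, 0, -0.114], 0],
  [[0, 0, -0.114], 0],
  [[0, 0, -0.113], 0],
  [[0, 0, 0], -0.0385],
  [[0, 0, 0], 0],
])

```text
t: 57.3
eef_pos: [382.8, 283.9, 125.4]
tcp_rot: [3.141, 0.001, -2.936]
ft_force: [-0.2, 0.6, -1.1]
opening: 0.164
grip_force: 30.0
```

arm_command([
  [[-0.104, -0.0992, 0], 0],
  [[-0.104, -0.0992, 0], 0],
  [[-0.104, -0.0992, 0], 0],
  [[-0.104, -0.0992, 0], 0],
  [[-0.104, -0.0992, 0], 0],
])

```text
t: 57.8
eef_pos: [535.9, 187.7, 123.8]
tcp_rot: [3.142, -0.002, -2.941]
ft_force: [-0.0, 0.6, -2.1]
opening: 0.17
grip_force: 30.0
```

arm_command([
  [[-0.104, -0.0992, 0], 0],
  [[-0.104, -0.0992, 0], 0],
  [[0, 0, 0], 0],
  [[0, 0, 0], 0],
  [[0, 0, 0], 0],
])

```text
t: 58.3
eef_pos: [595.1, 151.0, 124.0]
tcp_rot: [3.141, -0.002, -2.939]
ft_force: [-0.7, 0.3, -2.1]
opening: 0.165
grip_force: 30.0
```

```bash
python3 -c "
from h import *
st()
plan(596.2,150.7,80,3.345)
sc,e=look('scene');cv2.imwrite('pics/f1.png',cv2.resize(sc[110:240,170:300],(600,600),interpolation=2)[:,:,::-1])"
```

```text
t 58.3 p [595.1 151.  124. ] rot [ 3.141e+00 -2.000e-03 -2.939e+00] F [-0.7  0.3 -2.1] M [ 0.09  0.01 -0.04] open 15.7 grip 30.0 j6 -1.63
shift 2 rows of [-0.002, -0.0011, 0.0879] total [-0.004, -0.002, 0.176]
```

View pics/f1.png

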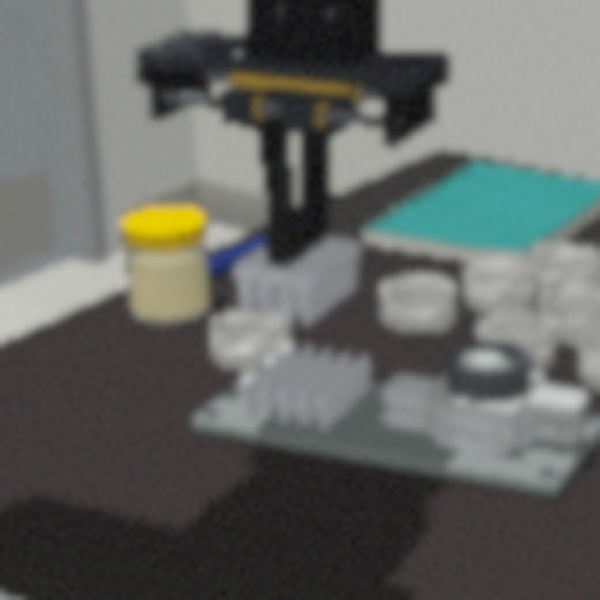

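arm_command([
  [[-0.004, -0.002, 0.09], 0],
  [[0, 0, 0.08], 0],
  [[0, 0, 0], 0],
  [[0, 0, 0], 0],
  [[0, 0, 0], 0],
])

```text
t: 58.85
eef_pos: [597.5, 150.8, 83.3]
tcp_rot: [-3.142, 0.001, -2.937]
ft_force: [-0.1, -0.4, -1.1]
opening: 0.165
grip_force: 30.0
```

```bash
python3 -c "
from h import *
st()
plan(596.2,150.7,68,3.345)"
```

```text
t 58.9 p [597.5 150.8  83.3] rot [-3.142e+00  1.000e-03 -2.937e+00] F [-0.1 -0.4 -1.1] M [0.06 0.   0.01] open 15.6 grip 30.0 j6 -1.64
shift 1 rows of [0.0051, 0.0007, 0.0611] total [0.005, 0.001, 0.061]
```

arm_command([
  [[0.0045, 0.0005, 0.02], 0],
  [[0, 0, 0.014], 0],
  [[0, 0, 0.014], 0],
  [[0, 0, 0.014], 0],
  [[0, 0, 0], 0],
])

```text
t: 59.35
eef_pos: [595.9, 150.2, 66.1]
tcp_rot: [3.142, -0.001, -2.938]
ft_force: [0.8, 1.0, -2.3]
opening: 0.166
grip_force: 30.0
```

```bash
python3 -c "
from h import *
st()"
```

```text
t 59.4 p [595.9 150.2  66.1] rot [ 3.142e+00 -1.000e-03 -2.938e+00] F [ 0.8  1.  -2.3] M [ 0.01  0.01 -0.03] open 15.8 grip 30.0 j6 -1.64
```

arm_command([
  [[0, 0, 0.02], 0],
  [[0, 0, 0.018], 0],
  [[0, 0, 0.01], 0],
  [[0, 0, 0.006], 0],
  [[0, 0, 0], 0],
])

```text
t: 59.85
eef_pos: [596.0, 150.4, 53.6]
tcp_rot: [3.141, 0.0, -2.938]
ft_force: [-2.1, 0.9, 4.8]
opening: 0.163
grip_force: 30.0
```

```bash
python3 -c "
from h import *
st()"
```

```text
t 59.9 p [596.  150.4  53.6] rot [ 3.141  0.    -2.938] F [-2.1  0.9  4.8] M [ 0.04  0.45 -0.01] open 15.5 grip 30.0 j6 -1.64
```

arm_command([
  [[0, 0, 0.004], 0],
  [[0, 0, 0], 0],
  [[0, 0, 0], 0],
  [[0, 0, 0], 0],
  [[0, 0, 0], 0],
])

```text
t: 60.35
eef_pos: [596.0, 150.4, 53.5]
tcp_rot: [3.142, 0.001, -2.937]
ft_force: [-5.6, 0.4, 14.0]
opening: 0.166
grip_force: 30.0
```

arm_command([
  [[0, 0, 0], 0],
  [[0, 0, 0], 0],
  [[0, 0, 0], 0],
  [[0, 0, 0], 0],
  [[0, 0, -0.02], 0],
], claw=0.45)

```text
t: 60.85
eef_pos: [595.8, 150.2, 56.7]
tcp_rot: [3.141, -0.001, -2.938]
ft_force: [-0.0, 0.1, -0.1]
opening: 0.445
grip_force: 0.0
```

arm_command([
  [[0, 0, -0.1], 0],
  [[0, 0, -0.16], 0],
  [[0, 0, -0.16], 0],
  [[0, 0, 0], 0],
  [[0, 0, 0], 0],
])

```text
t: 61.35
eef_pos: [596.2, 150.3, 163.0]
tcp_rot: [-3.142, 0.002, -2.938]
ft_force: [-0.2, -0.6, -0.6]
opening: 0.445
grip_force: 0.0
```

```bash
python3 -c "
from h import *
st()
plan(480,-330,165)"
```

```text
t 61.4 p [596.2 150.3 163. ] rot [-3.142e+00  2.000e-03 -2.938e+00] F [-0.2 -0.6 -0.6] M [0.07 0.02 0.01] open 42.3 grip 0.0 j6 -1.64
shift 13 rows of [0.0649, -0.1375, -0.0006] total [0.844, -1.787, -0.008]
```

arm_command([
  [[0.065, -0.1375, 0], 0],
  [[0.065, -0.1375, 0], 0],
  [[0.065, -0.1375, 0], 0],
  [[0.065, -0.1375, 0], 0],
  [[0.065, -0.1375, 0], 0],
])

```text
t: 61.85
eef_pos: [550.2, -35.7, 160.7]
tcp_rot: [3.141, -0.002, -2.937]
ft_force: [1.0, -0.2, -0.1]
opening: 0.451
grip_force: 0.0
```

arm_command([
  [[0.065, -0.1375, 0], 0],
  [[0.065, -0.1375, 0], 0],
  [[0.065, -0.1375, 0], 0],
  [[0.065, -0.1375, 0], 0],
  [[0.065, -0.1375, 0], 0],
])

```text
t: 62.35
eef_pos: [505.4, -220.4, 160.7]
tcp_rot: [3.14, -0.002, -2.938]
ft_force: [0.4, -1.0, 0.4]
opening: 0.449
grip_force: 0.0
```

```bash
python3 - <<'E'
from h import *
st()
im,d=look('top');sc,e=look('scene');C=cloud('top',d)
u=np.array([-.2023,.9793]);v=np.array([.9793,.2023])
def z(o,a=0,r=5,c=(621.9,27.3)):
    p=np.array(c)+o*u+a*v;m=(abs(C[...,0]-p[0])<r)&(abs(C[...,1]-p[1])<r);return C[m][:,2].mean().round(1)
print('tabs -50/+50',z(-50),z(50),'collar ring',[z(23.5*np.cos(t),23.5*np.sin(t),4) for t in np.arange(0,6,np.pi/2)],'hub',z(0))
m=(abs(C[...,0]-597)<50)&(abs(C[...,1]-151)<45)&(C[...,2]>62)&(C[...,2]<85)
print('rib',m.sum(),C[m].mean(0).round(1),'spine z',z(126+20),z(126-20))
P=rect('top',im,597,151,46,60,2);M=(cv2.cvtColor(P,cv2.COLOR_RGB2GRAY)>190).astype(np.uint8)
c=max(cv2.findContours(M,0,2)[0],key=cv2.contourArea);(a,b),s,g=cv2.minAreaRect(c);print('spine',657-(b+.5)/2,211-(a+.5)/2,np.array(s)/2,g)
cv2.imwrite('pics/g1.png',np.hstack([rect('top',im,610,86,50,130,2)[60:460],cv2.resize(sc[150:240,200:310],(489,400),interpolation=2)[:,:280]])[:,:,::-1])
for l in('jar','bottle'):print(l,[(np.round(r['position']).tolist(),round(r['confidence'],2)) for r in models.mark_of('scene',l)[:1]])
E
```

```text
t 62.4 p [ 505.4 -220.4  160.7] rot [ 3.140e+00 -2.000e-03 -2.938e+00] F [ 0.4 -1.   0.4] M [0.04 0.01 0.03] open 42.6 grip 0.0 j6 -2.31
tabs -50/+50 43.5 33.9 collar ring [np.float64(66.7), np.float64(61.2), np.float64(56.3), np.float64(55.1)] hub 65.1
rib 101 [595.3 148.6  71.3] spine z 46.3 45.5
spine 596.8099212646484 152.0363540649414 [74.48685455 65.42255402] 77.19573211669922
jar [([690.0, 353.0, 2.0], 0.85)]
bottle [([624.0, 29.0, 36.0], 0.25)]
```

View pics/g1.png

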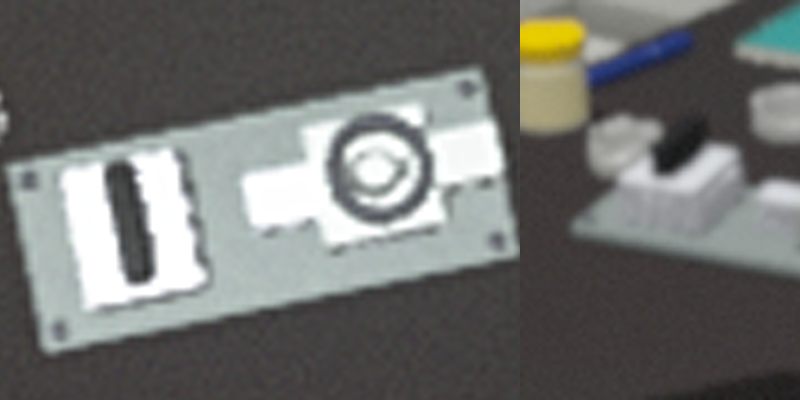

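```bash
python3 -c "
from h import *
print(env.job_done())"
```

```text
the job is handed in; nothing more can be done
None
```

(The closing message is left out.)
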